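Unlock the display book's retaining bar with the forked key

ROBOT

A 6-joint arm with a two-finger parallel gripper is mounted at the origin on the work surface. World frame = base frame: x ahead of the robot, y to its left, z up, the work surface at z = 0. Lengths are in m, angles in rad, forces in N, time in s.
With the tool pointing down it reaches from about 0.35 to 0.975 m from the base axis. Payload 4.9 kg.
Tool frame: the origin (TCP) lies midway between the tips of the shut fingers; the grasp point (between the pads) lies 19 mm behind it; z points along the fingers, y is the direction in which the jaws open and shut (so a half turn about z gives the same grasp; the last joint's range is limited). The gripper opens to 85 mm and grips with 20 to 120 N. Pads are 22 mm wide; open, the fingers measure 114 mm over their backs; the gripper's body (76 mm by 85 mm) begins 54 mm behind the grasp point. The pads swing forward as they close: fully open they stand 13 mm farther back than shut.
Start: joints at [1.019, 0.053, 1.613, -0, 1.476, -0.119], TCP at [0.262, 0.567, 0.231] pointing down, gripper open.
Joint ranges: [-3.01, 3.01], [-1.01, 2.22], [0.06, 2.58], [-1.02, 4.17], [0.09, 2.62], [-3.14, 3.14]. Speed limits (rad/s): [2.57, 2.57, 3.14, 3.14, 3.14, 3.14].

INTERFACE

Orientations are given as a rotation vector (axis times angle).
In Python, from station import ctrl gives the robot as it stands.
- The arm moves only by the tool apply_moves, never from a script. Its argument "rows" is a list of rows, each a list of 6 numbers: the shift along the tool's x, y, z in cm, then the turn, a rotation vector about the tool's x, y, z in units of 5 degrees (1.0 is 5 degrees). In form: [[x, y, z, rx, ry, rz], ...]. A call has 1 to 20 rows; each row is the pose to reach, as a shift and turn from the pose measured when the call began, along the tool's axes at that moment; what a row does not reach only later rows make up. A row lasts 1/10 s, in which the tool goes at most 50 mm and 8.59 degrees, less where a joint would pass 70% of its speed; a pose out of reach is approached as far as the arm can. A call with a gripper value outside its range is refused whole. "grip" is the closure, from 0 (fully open) to 1 (shut), set as the call begins (left out, the last holds). The fingers move at their own pace and stop on an object; "squeeze" is the grip in N (left out, the last holds). Time passes only in rows, so rows that repeat a pose let the fingers close. It gives the time, the measured TCP pose, the force and the opening at its end, in the units of the state.
- ctrl.get_obs(): the state, without advancing time (a new reading comes with each control period).
- ctrl.get_image(name): name is "side" or "top" or "wrist"; returns a dict with "color" (400x640x3 uint8, blue, green, red), "mtx" (3x3 intrinsics, pixels), "D" ([k1, k2, p1, p2, k3] as OpenCV has them; the pictures are not rectified), "rvec" (rotation vector, rad) and "tvec" (3), from world to camera coordinates, as OpenCV has them. Camera axes: x right, y down, z forward; pixel columns grow to the right and rows downward; lengths in m; the calibration is good to about 2 mm. A picture is of the moment at which its call begins. There is no depth.
- ctrl.finish_job(): hands the job in, once; it reports no verdict.
The state is a dict: "t": time; "q": joint angles; "dq": joint speeds; "effort": joint torques, N m; "tool_pos": TCP position; "tool_rot": TCP orientation; "contact_force": force on the tool from outside, world axes, zero at the start; "wrist_torque": the same for the moment, N m; "opening": finger opening in m.
Only numpy, scipy, OpenCV 4.12 (cv2) and the standard library are available. Lean on these libraries where they do the work, as an engineer would, in place of code of your own. Each camera call takes 0.05 s, during which the arm holds its last target.

TASK

Unlock the display book on its sloping stand: slide the red safety tab fully out, then take the orange-handled forked tool and with it press the collar of the brass spring bar sideways until the steel retaining bar pops up. Stand the forked tool back in its grey holder and swing the retaining bar up off the book until it stands upright from the slope or beyond, and leave it there. Leave everything else on the table where it stands.

Things in the scene. Friction and masses are not known exactly. Their poses are not given: they have to be found in the camera images.
- collar (a point): Brass spring bar of the latch, right end of the stand. Point: on its axis, at the left (+y) face of its collar (disc 28 mm diameter, 6 mm thick); moves with it. Axes as slope; the bar lies along y. Its 9 mm shaft reaches 35 mm left of this face; its last 10 mm lie over the end of the retaining bar. A grey spring block starts 24 mm right of this face, 40 mm wide, top 21 mm above the axis.
- spring_bar (a joint): Compression of the spring bar, m: 0 at rest, grows as the collar is pushed to the right (-y of slope) against a spring of 2.6 N at first and 6.2 N at the stop, 0.016. It lets the retaining bar go at 0.010 to 0.011 and springs back when let go. With the safety tab in it stops after about 0.001.
- safety_tab (a joint): Slide of the red safety tab, m: 0 in (behind the collar, blocking the spring bar), 0.024 fully out. It slides down the slope, towards the robot (-x of slope), with 2 N of friction, and stays where it is left.
- tab_grip (a point): Red post of the safety tab, 14 x 14 mm, standing along the slope's z axis: the point is on its centre line, its top 14 mm above the point, its foot 28 mm below. Axes as slope. It stands 10 mm right of the collar's left face and, when in, 46 mm down-slope of the spring bar's axis; the latch's down-slope cheek is then 22 mm up-slope of it.
- bar (a joint): Angle of the steel retaining bar, rad: 0 shut, lying flat over the book; a spring plunger pops it up to about 0.16 when the spring bar lets it go; stop at 1.75; 1.57 is square to the slope. A stiff hinge (0.12 N m) keeps it where it is left.
- bar_grip (a point): Centre of the orange band on the retaining bar, 133 mm from its hinge and 40 mm from its free end. The bar is a steel strip 14 mm wide (x), 8 mm thick (z), 173 mm long; y points along it to the hinge. The axes turn with the bar; at 0 rad they are those of slope. The book's cover is 8 mm under this point when shut. The latch's cheeks begin 21 mm to the right of it.
- bar_hinge (a point): Hinge of the retaining bar, on its axis, at the left end of the book stand; axes always as slope. The hinge axis is x (up the slope). The bar runs from it to -y when shut and to +z at 1.57 rad: its free end moves up, out of the slope, and to the left as it opens.
- fork_grip (a point): Centre of the orange handle of the forked tool, upright in the grey holder, fork down. Handle 26 mm (x) by 16 mm (y) by 62 mm (z, along the tool). Below it a round guard, 52 mm diameter, 6 mm thick, underside 37 mm below this point, and a steel blade 28 mm wide (x), 6 mm thick (y), ending 92 mm below this point. Total length 123 mm, mass about 0.14 kg.
- fork_tip (a point): Middle of the free end of the fork on the forked tool: two tines, 7 mm wide each, 14 mm apart (along x), the slot between them 22 mm deep. Axes as fork_grip (z runs from the tip to the handle).
- holder_mouth (a point): Grey tool holder, a block 80 x 80 x 75 mm with a square well of 36 x 36 mm and 67 mm deep; the point is the centre of the well's mouth, on the top face. It is fixed. The tool hangs in it by its guard, which rests on the top face; axes x and y along the block's sides, z up.
- cash_tin: Bystander: blue cash tin 100 x 75 x 60 mm with a wire handle to 78 mm; origin under its centre. It stands on the other side from the holder (sides vary).
- paperback: Bystander: red paperback lying flat, 90 x 130 x 22 mm, origin under its centre.
- tape_roll: Bystander: roll of brown tape lying flat, 84 mm diameter, 30 mm high, origin under its centre.
- drink: Bystander: amber drink bottle with red cap, 64 mm diameter, 190 mm high, origin under its centre.
- mug: Bystander: white mug, 80 mm diameter plus its handle, 90 mm high, origin under its centre.
- book_stack: Bystander: stack of three books, 140 x 190 mm and 86 mm high, origin under its centre.
- price_card: Bystander: blank white price card on a wooden foot 50 x 100 mm, 78 mm high, origin under its centre.
- straddle (a point): Fixed point on the spring bar's axis, 12.5 mm left of the collar face at rest, mid of 25 mm of bare shaft where the fork straddles it. Axes as slope. Two cheeks 20 mm to either side, up-slope (clear plastic, dark rim) and down-slope (aluminium), form a channel; their edges stand 34 and 18 mm above the axis along z, so the fork must come in along -z, tilted with the slope. Clear 43 mm below.
- slope (a point): Middle of the book rest's sloping face, under the display book's centre line (book 170 mm up the slope x 124 x 32 mm thick, fixed). Axes, the slope frame: x up the slope (away from the robot), y to the left along the slope's level line, z out of the slope, square to it. The slope is 35 degrees from level, so z leans 35 degrees from vertical towards the robot. The point is fixed to the stand.
Mind the look-alikes: they are no part of the job. What is shaped like the part that bears fork_grip but pink or turquoise is not meant. What is shaped like the part that bears holder_mouth but pink is not meant.

How it is judged:
On the way, in this order (a step that is already met when the one before it is completed fails the run):
1. the safety tab is slid out (at least 18 mm) (value of joint safety_tab above 0.018 m), for 0.1 s.
2. the forked tool, touching the spring bar, compresses it by more than 8 mm (value of joint spring_bar above 0.008 m and contact force between fork and spring_bar above 0.5 N), for 0.05 s.
At the end, for the whole second after the job is handed in: The retaining bar is open beyond 1.3 rad and at rest, the safety tab is still out by at least 18 mm, and the forked tool stands upright (within 0.12 rad) in the holder's well with its guard down on the top face (tip at least 50 mm below the mouth), at rest and let go (value of joint bar above 1.3 rad and velocity of joint bar below 0.05 rad/s and value of joint safety_tab above 0.018 m and horizontal distance between fork_tip and holder_mouth below 0.014 m and angle between fork_tip's own z axis and vertical below 0.12 rad and z of fork_tip in the frame of holder_mouth below -0.05 m and linear speed of fork below 0.02 m/s); the robot touches nothing.
It fails at once if a bystander is shifted by more than 30 mm or knocked over (distance of any of cash_tin, paperback, tape_roll, drink, mug, book_stack, price_card from where it was at the start of the episode above 0.03 m or angle between any of drink, mug, price_card's own z axis and vertical above 0.4 rad).
It also fails if it takes over 69 s, if anything falls off the work surface, if the arm or the gripper's body presses on something with over 40 N, if the wrist force passes 120 N, or if a joint passes its speed limit or range.

## Working session

There is one attempt and no reset: what is moved stays moved. The work goes in short steps, Python scripts to look and compute and a tool call to move; the robot and the scene stay as the last step left them, time stands still between calls to the robot, and variables do not carry over. Pictures are saved under pics/ and viewed, and the job is handed in when it is done.

Besides the shell and the picture viewer there is one more tool, called after "Call:" as name([rows], argument=value, ...), one row to a line, values as JSON. apply_moves: Moves the arm, as the interface text tells. Its arguments: {"type":"object","properties":{"rows":{"type":"array","items":{"type":"array","items":{"type":"number"}}},"grip":{"type":"number"},"squeeze":{"type":"number"}},"required":["rows"]}

```bash
ls; mkdir -p pics
python3 - <<'E'
from station import ctrl
import cv2
o=ctrl.get_obs(); print(o)
for n in ["side","top","wrist"]:
    im=ctrl.get_image(n); cv2.imwrite(f"pics/{n}0.png",im["color"]); print(n,im["mtx"].tolist(),im["D"],im["rvec"],im["tvec"])
E
```

```text
pics
{'t': 0.0, 'q': array([ 1.01902491e+00,  5.33236244e-02,  1.61425947e+00, -3.37743773e-05,
        1.47600699e+00, -1.19020126e-01]), 'dq': array([ 0.00046439,  0.00074734, -0.00079941, -0.00185416, -0.00017926,
       -0.00135041]), 'effort': array([ 2.39480774e-03, -3.93650222e+01, -3.70191729e+01,  7.90890749e-05,
        6.76621363e-03,  1.64208154e-05]), 'tool_pos': array([0.26180336, 0.56685153, 0.23010425]), 'tool_rot': array([-6.74332705e-01, -3.06772554e+00,  2.97952347e-03]), 'contact_force': array([-0.87706284,  0.59144055,  0.02339153]), 'wrist_torque': array([-0.00063276, -0.00097733,  0.03936608]), 'opening': 0.08579138050874173}
side [[475.5866111014707, 0.0, 312.4100632444192], [0.0, 475.5866111014707, 196.45583129706228], [0.0, 0.0, 1.0]] [-0.11368562  0.          0.          0.          0.        ] [ 2.24771358 -0.27828262  0.15121286] [-0.50211955  0.16582285  1.35712488]
top [[453.98393091449014, 0.0, 325.0161345109907], [0.0, 453.98393091449014, 204.04745169181717], [0.0, 0.0, 1.0]] [-0.12987827  0.          0.          0.          0.        ] [ 2.12619661 -2.12257157  0.15902127] [0.02748079 0.54019077 1.51384489]
wrist [[324.6634173173854, 0.0, 313.7272156474365], [0.0, 324.6634173173854, 198.9973326781431], [0.0, 0.0, 1.0]] [-0.03302168  0.          0.          0.          0.        ] [-2.42842047 -1.55406602 -0.22993293] [-0.6253429  -0.0362346   0.37850252]
```

View pics/side0.png

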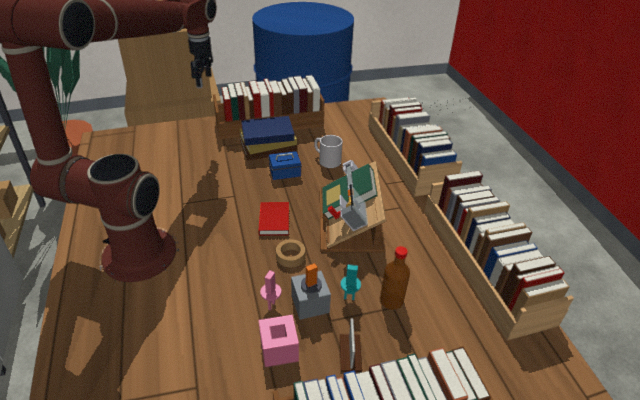

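View pics/top0.png

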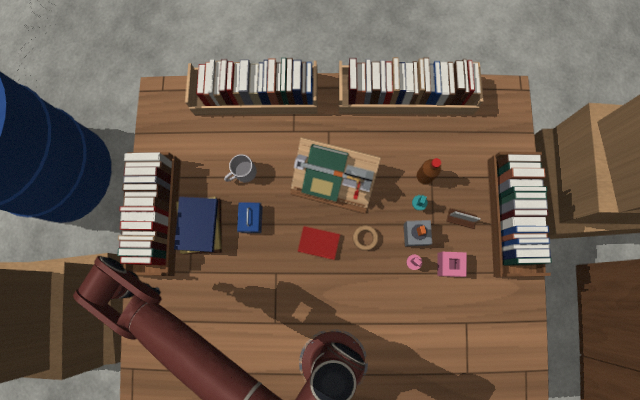

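View pics/wrist0.png

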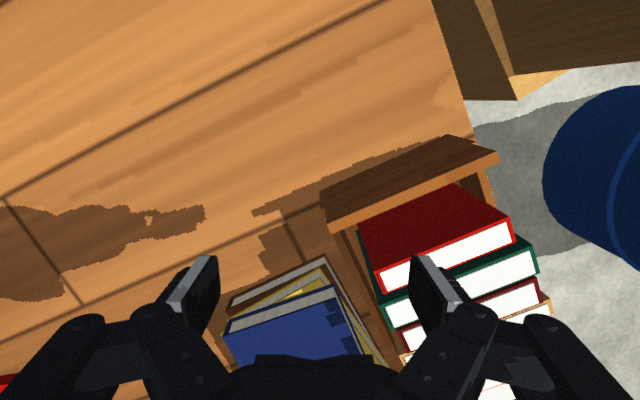

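Candidates:
- **Fork:** orange in the grey block, side (312,275) / top (421,231). The turquoise one at side (350,280) / top (420,203) and the pink one at side (270,288) / top (414,262) are decoys.
- **Holder:** grey, top (418,233). The pink one at top (453,264) is a decoy.

I choose the orange tool and the grey block. Next I check them in close crops.

Run:
```python
import cv2,numpy as np
t=cv2.imread("pics/top0.png"); s=cv2.imread("pics/side0.png")
a=cv2.resize(t[130:220,280:390],None,fx=7,fy=6.5,interpolation=cv2.INTER_CUBIC); cv2.imwrite("pics/c_top.png",cv2.resize(t[130:215,280:390],None,fx=7,fy=7,interpolation=cv2.INTER_CUBIC))
cv2.imwrite("pics/c_side.png",cv2.resize(s[155:255,310:400],None,fx=6,fy=6,interpolation=cv2.INTER_CUBIC))
c=np.hstack([cv2.resize(s[255:325,250:370],(480,280)),cv2.resize(t[190:280,395:475],(315,280))]); cv2.imwrite("pics/c_fork.png",c)
```

```text
(no output)
```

View pics/c_top.png

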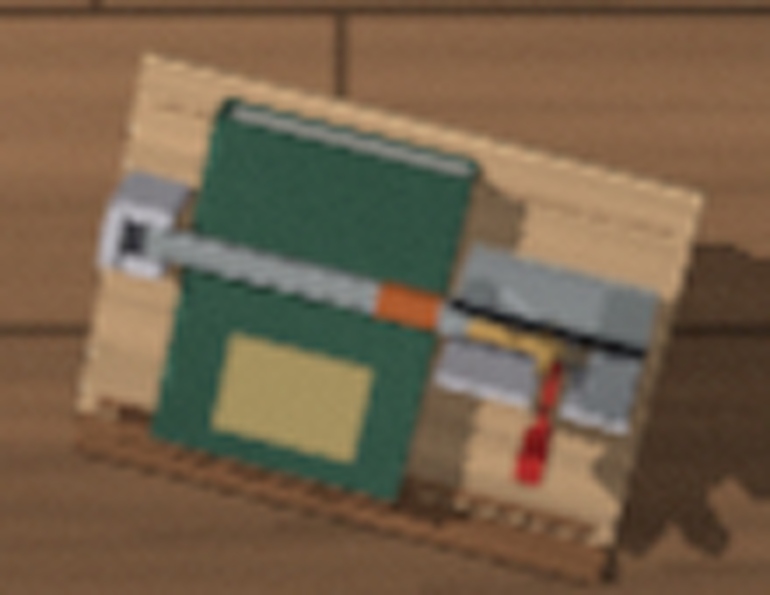

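View pics/c_side.png

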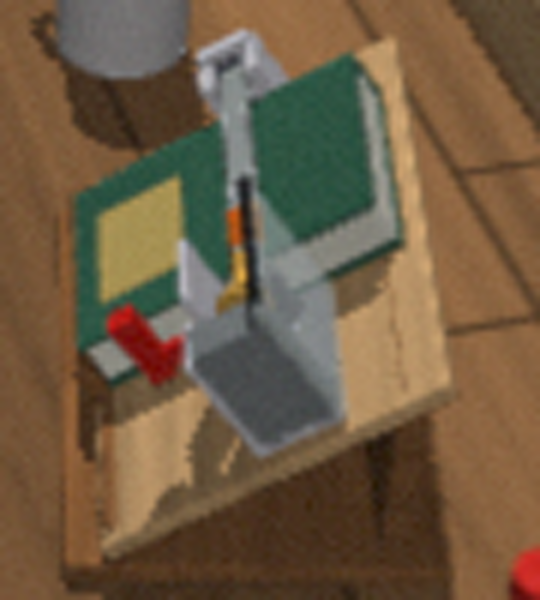

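View pics/c_fork.png

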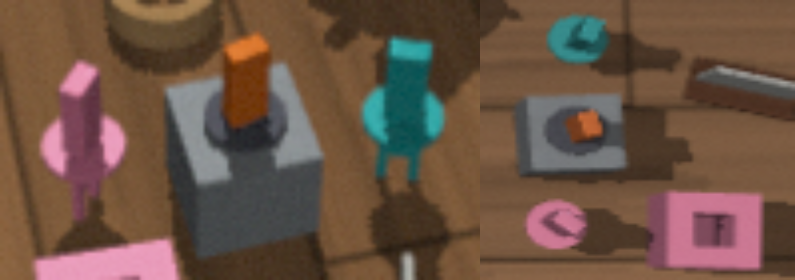

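```bash
cat > h.py <<'E'
import cv2,numpy as np
from scipy.spatial.transform import Rotation as R
def cam(im):
    Rm=cv2.Rodrigues(np.array(im["rvec"],float))[0]; t=np.array(im["tvec"],float).reshape(3)
    return im["mtx"],np.array(im["D"]),Rm,t
def ray(im,px):
    K,D,Rm,t=cam(im); u=cv2.undistortPoints(np.array([[px]],float),K,D)[0,0]
    d=Rm.T@np.array([u[0],u[1],1]); return -Rm.T@t,d/np.linalg.norm(d)
def plane(im,px,z):
    c,d=ray(im,px); return c+d*(z-c[2])/d[2]
def pln(im,px,p,n):
    c,d=ray(im,px); return c+d*(np.dot(np.array(p)-c,n)/np.dot(d,n))
def tri(*obs):
    A=np.zeros((3,3));b=np.zeros(3);L=[]
    for im,px in obs:
        c,d=ray(im,px);P=np.eye(3)-np.outer(d,d);A+=P;b+=P@c;L.append((c,P))
    x=np.linalg.solve(A,b); return x,[1e3*np.linalg.norm(P@(x-c)) for c,P in L]
def proj(im,p):
    return cv2.projectPoints(np.array([p],float).reshape(-1,1,3),np.array(im["rvec"],float),np.array(im["tvec"],float),im["mtx"],np.array(im["D"]))[0].reshape(-1,2)
def hsv(c): return cv2.cvtColor(c,cv2.COLOR_BGR2HSV)
def blobs(c,lo,hi,roi,amin=6):
    x0,y0,x1,y1=roi; m=cv2.inRange(hsv(c)[y0:y1,x0:x1],lo,hi)
    n,l,s,ce=cv2.connectedComponentsWithStats(m)
    return [(ce[i]+[x0,y0],s[i].tolist()) for i in range(1,n) if s[i,4]>=amin],m
def slopeR(yaw):
    z=np.array([-np.sin(np.radians(35)),0,np.cos(np.radians(35))]);x=np.array([np.cos(np.radians(35)),0,np.sin(np.radians(35))])
    return R.from_euler('z',yaw).as_matrix()@np.column_stack([x,[0,1,0],z])
E
python3 - <<'E'
from h import *
from station import ctrl
T=ctrl.get_image("top");S=ctrl.get_image("side")
tp=lambda x,y:(280+x/7-.43,130+y/7-.43); sp=lambda x,y:(310+x/6-.42,155+y/6-.42)
c={"tl":(tp(147,55),sp(390,40)),"tr":(tp(703,193),sp(450,388)),"hinge":(tp(132,238),sp(230,62)),"posttop":(tp(530,465),sp(122,318)),"band":(tp(408,304),sp(235,228)),
"orangetop":(None,None)}
for k,(a,b) in c.items():
    if a: print(k,*tri((T,a),(S,b)))
x=c
a,_=tri((T,c["tl"][0]),(S,c["tl"][1]));b,_=tri((T,c["tr"][0]),(S,c["tr"][1]));d=a-b;print(np.degrees(np.arctan2(-d[0],d[1])),np.linalg.norm(d))
for nm,im,roi in (("top",T,(395,215,440,245)),("side",S,(290,255,330,300))):
    print(nm,blobs(im["color"],(4,150,100),(18,255,255),roi)[0])
E
```

```text
tl [0.75103525 0.10971942 0.12804546] [np.float64(1.4962257892386244), np.float64(1.4962257892383914)]
tr [ 0.68255375 -0.1546909   0.12715984] [np.float64(1.5170980004119707), np.float64(1.5170980004121846)]
hinge [0.66289816 0.11571256 0.12361652] [np.float64(0.38517435563190394), np.float64(0.385174355632044)]
posttop [ 0.55107885 -0.07160271  0.12634395] [np.float64(2.0073486482492195), np.float64(2.007348648249316)]
band [ 0.62734263 -0.01454674  0.12173709] [np.float64(3.9462133263997123), np.float64(3.9462133263996875)]
-14.520378530893169 0.27313608017285457
top [(array([421.09230769, 229.96923077]), [22, 11, 9, 9, 65])]
side [(array([311.57674419, 273.40465116]), [14, 8, 14, 23, 215])]
```

```bash
cat >> h.py <<'E'
def toolT(o):
    return np.array(o["tool_pos"]),R.from_rotvec(o["tool_rot"]).as_matrix()
def delta(o,p,Rt):
    "move for rows: cm and 5deg units, to world pose p,Rt"
    p0,R0=toolT(o); d=R0.T@(np.array(p)-p0)*100; r=R.from_matrix(R0.T@Rt).as_rotvec()/np.radians(5)
    n=max(np.linalg.norm(d)/5,np.linalg.norm(r)*5/8.59)
    print("row",np.round(d,2).tolist(),np.round(r,2).tolist(),"minrows",round(n,1))
def down(yaw):  # tool z down, tool y at yaw from +y
    return R.from_euler('z',yaw).as_matrix()@np.diag([-1,1,-1.])
def slopetool(yaw): # tool y=+ys, z=-zs, x=-xs
    return slopeR(yaw)@np.diag([-1,1,-1.])
E
python3 - <<'E'
from h import *
from station import ctrl
o=ctrl.get_obs();W=ctrl.get_image("wrist");p,Rt=toolT(o);K,D,Rm,t=cam(W)
c=-Rm.T@t;print("cam in tool",Rt.T@(c-p),"axes(cols in tool)\n",(Rm@Rt).T)
y=np.radians(-14.5);Sr=slopeR(y)
band=np.array([.627,-.0145,.122])
for n,q in dict(hinge=[.663,.1157,.1236],post=[.551,-.0716,.1263],tl=[.751,.1097,.128],tr=[.6825,-.1547,.127]).items(): print(n,Sr.T@(np.array(q)-band)*1e3)
# view pose: tcp above the latch
tgt=np.array([.56,-.06,.14])+Sr[:,2]*.17
print(tgt);delta(o,tgt,slopetool(y))
E
```

```text
cam in tool [ 0.07577703  0.00104903 -0.14176445] axes(cols in tool)
 [[ 3.60091994e-04 -9.56575477e-01 -2.91484523e-01]
 [ 9.99999630e-01  1.16562728e-04  8.52843954e-04]
 [-7.81833381e-04 -2.91484722e-01  9.56575165e-01]]
hinge [2.76395873e+00 1.35066503e+02 1.78946012e-02]
post [-46.09502077 -74.31011057  37.52541175]
tl [ 76.30758126 151.29105744 -46.10649609]
tr [  75.63763954 -121.83820896  -46.85817243]
[ 0.46559787 -0.03558595  0.27925585]
row [-43.76, -46.18, -4.81] [-0.64, -6.98, -1.99] minrows 12.8
```

Call:
apply_moves([
  [-43.8, -46.2, -4.8, -0.64, -7, -2],
  [-43.8, -46.2, -4.8, -0.64, -7, -2],
  [-43.8, -46.2, -4.8, -0.64, -7, -2],
  [-43.8, -46.2, -4.8, -0.64, -7, -2],
  [-43.8, -46.2, -4.8, -0.64, -7, -2],
  [-43.8, -46.2, -4.8, -0.64, -7, -2],
  [-43.8, -46.2, -4.8, -0.64, -7, -2],
  [-43.8, -46.2, -4.8, -0.64, -7, -2],
  [-43.8, -46.2, -4.8, -0.64, -7, -2],
  [-43.8, -46.2, -4.8, -0.64, -7, -2],
  [-43.8, -46.2, -4.8, -0.64, -7, -2],
  [-43.8, -46.2, -4.8, -0.64, -7, -2],
  [-43.8, -46.2, -4.8, -0.64, -7, -2],
  [-43.8, -46.2, -4.8, -0.64, -7, -2],
  [-43.8, -46.2, -4.8, -0.64, -7, -2],
  [-43.8, -46.2, -4.8, -0.64, -7, -2],
  [-43.8, -46.2, -4.8, -0.64, -7, -2],
], grip=0.4)

```text
t: 2.0
tool_pos: [0.4658, -0.0342, 0.279]
tool_rot: [0.315, 2.513, -0.099]
contact_force: [1.0, 0.0, 0.1]
opening: 0.0516
```

Run:
```python
from h import *
from station import ctrl
for n in ["wrist","top","side"]:
    im=ctrl.get_image(n); cv2.imwrite(f"pics/{n}1.png",im["color"])
print(ctrl.get_obs())
```

```text
{'t': 2.15, 'q': array([-0.22466419, -0.83446712,  2.27644732, -0.01616644,  1.08739382,
       -1.54296637]), 'dq': array([-0.00975528,  0.00011632, -0.00152307, -0.0017713 , -0.00132258,
       -0.00341679]), 'effort': array([-5.61615173e-02, -7.43738696e+00, -4.00296843e+01, -4.93422977e-02,
       -1.82055496e+00,  1.83280048e-03]), 'tool_pos': array([ 0.46585714, -0.03444955,  0.27909558]), 'tool_rot': array([ 0.31506951,  2.51245258, -0.09965966]), 'contact_force': array([-0.66459006,  0.55759441,  0.58838459]), 'wrist_torque': array([0.02062311, 0.27345523, 0.00515521]), 'opening': 0.05145400412680144}
```

View pics/wrist1.png

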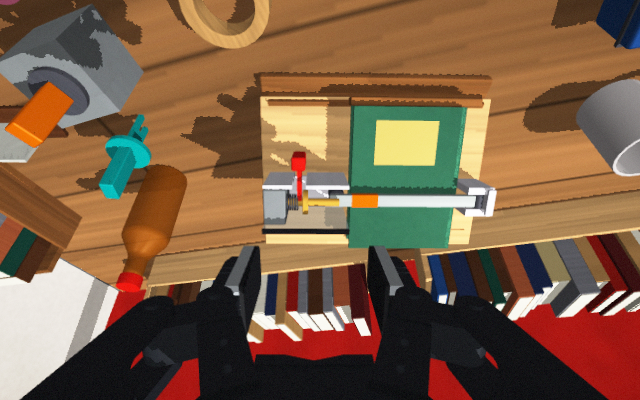

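Run:
```python
import cv2
s=cv2.imread("pics/wrist1.png"); cv2.imwrite("pics/c_w1.png",cv2.resize(s[145:245,255:385],None,fx=6,fy=6,interpolation=cv2.INTER_CUBIC))
```

```text
(no output)
```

View pics/c_w1.png

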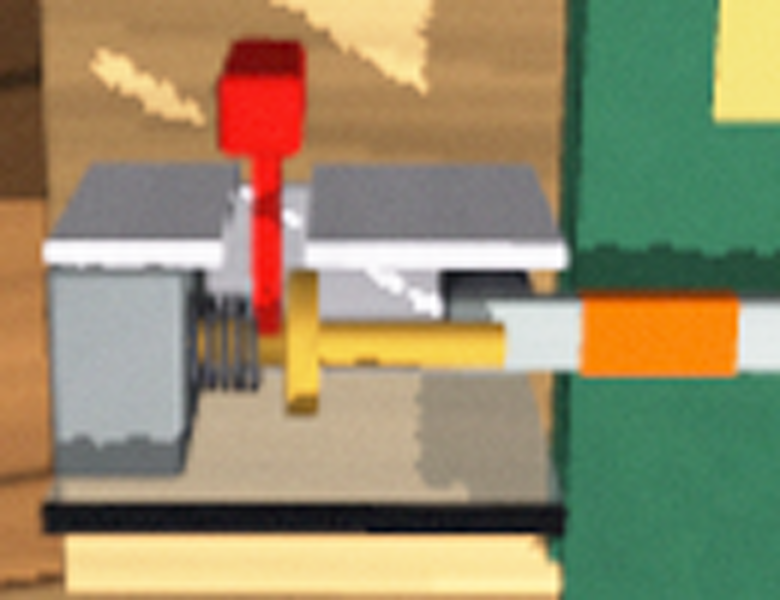

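Run:
```python
from h import *
from station import ctrl
W=ctrl.get_image("wrist");S=ctrl.get_image("side");T=ctrl.get_image("top")
cv2.imwrite("pics/c_s1.png",cv2.resize(S["color"][180:235,315:375],None,fx=10,fy=10,interpolation=cv2.INTER_CUBIC))
for n,im,roi in (("W",W,(330,180,400,220)),("T",T,(325,160,350,185)),("S",S,(340,180,356,205))):
    print("band",n,blobs(im["color"],(4,170,90),(17,255,255),roi)[0])
for n,im,roi in (("W",W,(285,150,310,175)),("T",T,(350,185,362,202)),("S",S,(322,200,345,225))):
    print("red",n,blobs(im["color"],(0,200,150),(3,255,255),roi)[0])
wp=lambda x,y:(255+x/6-.42,145+y/6-.42)
Sr=slopeR(np.radians(-14.5))
# lines level: hinge/bar direction using wrist edges of cheek: intersect with slope plane thru band
b=np.array([.627,-.0145,.122])
P=lambda px,z: Sr.T@(pln(W,px,b+Sr[:,2]*z,Sr[:,2])-b)*1e3
print("post@38",P(wp(260,118),.038),"cheekL",P(wp(44,241),.027),P(wp(567,244),.027),"rim",P(wp(44,505),.043),P(wp(565,507),.043))
print("band",P(wp(660,335),.0),"collar L face top",P(wp(319,275),.009),"collar bot",P(wp(319,412),.009),"shaft", P(wp(410,343),.013),"shaft end",P(wp(504,343),.009))
```

```text
band W [(array([364.74647887, 199.54084507]), [22, 13, 26, 14, 355])]
band T [(array([337.82352941, 173.38235294]), [9, 11, 8, 6, 34])]
band S [(array([348.61538462, 192.61538462]), [8, 10, 3, 6, 13])]
red W [(array([298.6763285 , 163.85507246]), [7, 3, 14, 22, 207])]
red T []
red S [(array([329.6, 207.7]), [6, 6, 4, 4, 10])]
post@38 [-47.92186464 -73.57842496  38.        ] cheekL [ -23.89674738 -112.1924953    27.        ] [-23.53120016 -20.49709482  27.        ] rim [  19.34789113 -111.71303303   43.        ] [ 19.56535833 -21.05509303  43.        ]
band [ 1.55546597e+00  1.19691690e+00 -4.72582621e-14] collar L face top [-12.79680867 -64.28537968   9.        ] collar bot [ 14.17780503 -64.35632792   9.        ] shaft [ -0.84906616 -47.37214275  13.        ] shaft end [  0.38233374 -29.58310972   9.        ]
```

View pics/c_s1.png

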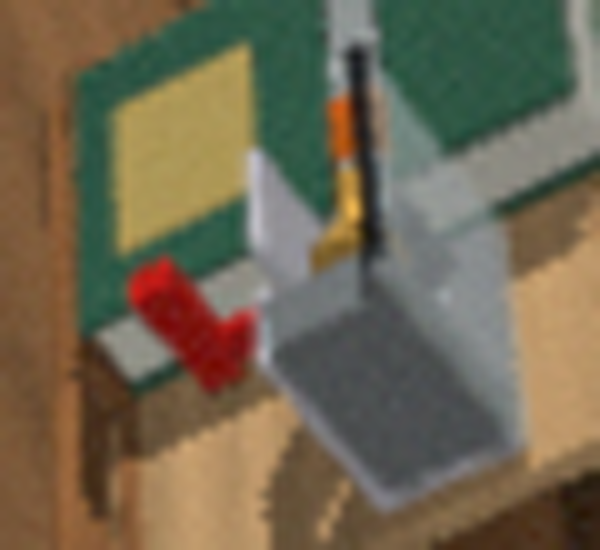

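```bash
cat >> h.py <<'E'
YAW=np.radians(-14.5);Sr=slopeR(YAW);b=np.array([.627,-.0145,.122])
def L2W(l): return b+Sr@(np.array(l)/1e3)   # local mm (slope axes, origin ~ band) to world
def W2L(p): return Sr.T@(np.array(p)-b)*1e3
E
python3 - <<'E'
from h import *
from station import ctrl
W=ctrl.get_image("wrist");S=ctrl.get_image("side");T=ctrl.get_image("top")
x,e=tri((W,(255+260/6-.42,145+118/6-.42)),(S,(315+15.5-.45,180+28-.45)));print("post WS",W2L(x),e)
x,e=tri((W,(255+565/6-.42,145+507/6-.42)),(S,(315+35.5-.45,180+5-.45)));print("rim left end WS",W2L(x),e)
o=ctrl.get_obs();print(W2L(o["tool_pos"]))
delta(o,L2W([-47,-74.3,60]),slopetool(YAW))
delta(o,L2W([-47,-74.3,14]),slopetool(YAW))
E
```

```text
post WS [-47.65776205 -74.30783286  38.00617773] [np.float64(0.10958690751467295), np.float64(0.10958690751462803)]
rim left end WS [ 22.06993852 -21.064187    38.71035216] [np.float64(0.5983821523749473), np.float64(0.5983821523749946)]
[-33.28628485 -60.81830872 215.17358607]
row [1.4, -1.36, 15.51] [0.01, 0.02, 0.01] minrows 3.1
row [1.4, -1.36, 20.11] [0.01, 0.02, 0.01] minrows 4.0
```

Call:
apply_moves([
  [1.4, -1.4, 4, 0, 0, 0],
  [1.4, -1.4, 8, 0, 0, 0],
  [1.4, -1.4, 12, 0, 0, 0],
  [1.4, -1.4, 15.5, 0, 0, 0],
  [1.4, -1.4, 17, 0, 0, 0],
  [1.4, -1.4, 18.5, 0, 0, 0],
  [1.4, -1.4, 20.1, 0, 0, 0],
  [1.4, -1.4, 20.1, 0, 0, 0],
  [1.4, -1.4, 20.1, 0, 0, 0],
])

```text
t: 3.35
tool_pos: [0.563, -0.0752, 0.1064]
tool_rot: [0.318, 2.513, -0.101]
contact_force: [0.3, 0.7, -0.0]
opening: 0.0511
```

Run:
```python
from h import *
from station import ctrl
for n in ["wrist","side"]:
    im=ctrl.get_image(n); c=im["color"]
    if n=="side": c=cv2.resize(c[120:270,270:400],None,fx=5,fy=4,interpolation=cv2.INTER_CUBIC)[:600]
    cv2.imwrite(f"pics/{n}2.png",c)
print(W2L(ctrl.get_obs()["tool_pos"]))
```

```text
[-46.1848188  -74.70620713  14.83886245]
```

View pics/wrist2.png

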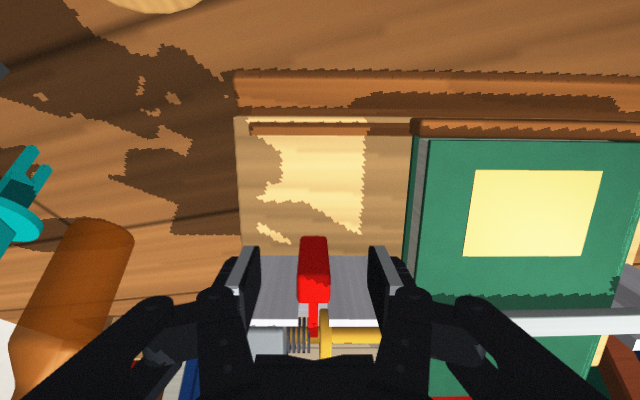

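View pics/side2.png

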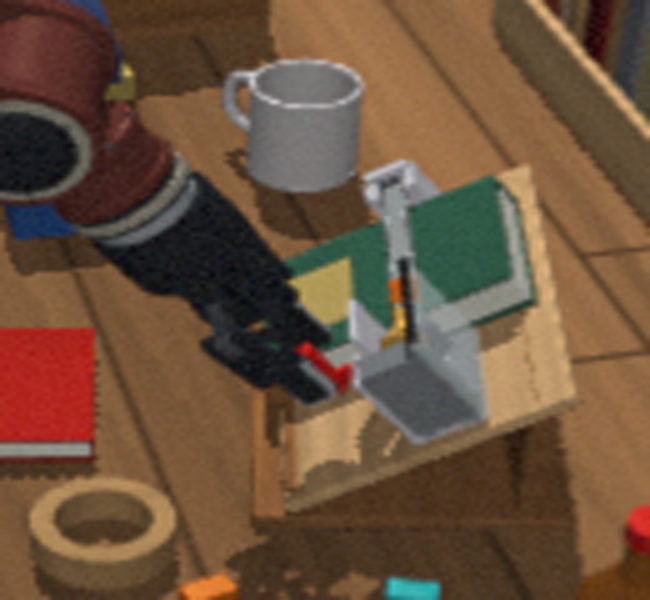

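The red post (313,270) is centred between the fingers at (245,270) and (385,270). I'll close on it and pull down-slope.

Call:
apply_moves([
  [0, 0, 0, 0, 0, 0],
  [0, 0, 0, 0, 0, 0],
  [0, 0, 0, 0, 0, 0],
  [0, 0, 0, 0, 0, 0],
  [0, 0, 0, 0, 0, 0],
  [0, 0, 0, 0, 0, 0],
], grip=1, squeeze=30)

```text
t: 4.05
tool_pos: [0.5636, -0.0756, 0.1087]
tool_rot: [0.318, 2.51, -0.102]
contact_force: [-5.5, -1.7, 5.9]
opening: 0.0135
```

Call:
apply_moves([
  [0.4, 0, 0, 0, 0, 0],
  [0.8, 0, 0, 0, 0, 0],
  [1.2, 0, 0, 0, 0, 0],
  [1.6, 0, 0, 0, 0, 0],
  [2.0, 0, 0, 0, 0, 0],
  [2.4, 0, 0, 0, 0, 0],
  [2.5, 0, 0, 0, 0, 0],
  [2.5, 0, 0, 0, 0, 0],
])

```text
t: 4.85
tool_pos: [0.5469, -0.0713, 0.097]
tool_rot: [0.317, 2.5, -0.103]
contact_force: [25.2, -2.9, -13.1]
opening: 0.0132
```

Run:
```python
from h import *
from station import ctrl
for n in ["wrist"]:
    im=ctrl.get_image(n); c=im["color"]
    cv2.imwrite(f"pics/{n}3.png",c)
o=ctrl.get_obs();print(W2L(o["tool_pos"]),o["q"],o["contact_force"])
```

```text
[-66.1925312  -74.98433217  15.81857042] [-0.2695634  -0.35679902  2.30527192  0.01849495  0.56842748 -1.60016961] [ 25.49329947  -3.9192838  -12.9395751 ]
```

View pics/wrist3.png

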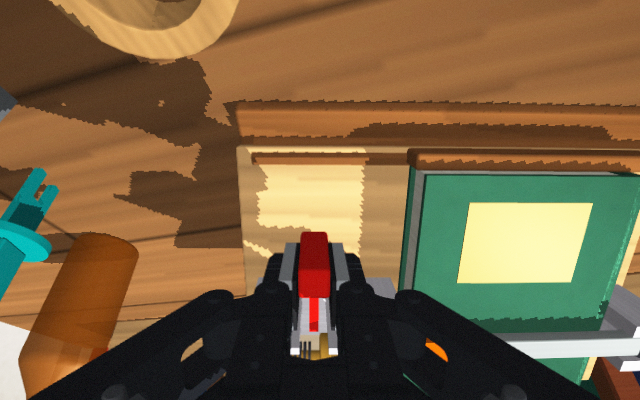

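Call:
apply_moves([
  [0, 0, 0, 0, 0, 0],
  [0, 0, 0, 0, 0, 0],
  [0, 0, 0, 0, 0, 0],
  [0, 0, -3, 0, 0, 0],
  [0, 0, -6, 0, 0, 0],
  [0, 0, -10, 0, 0, 0],
  [0, 0, -14, 0, 0, 0],
  [0, 0, -14, 0, 0, 0],
], grip=0.4)

```text
t: 5.7
tool_pos: [0.4686, -0.0509, 0.2186]
tool_rot: [0.315, 2.486, -0.105]
contact_force: [1.5, -0.7, 0.7]
opening: 0.0514
```

Run:
```python
from h import *
from station import ctrl
W=ctrl.get_image("wrist"); c=W["color"]
cv2.imwrite("pics/c_w4.png",cv2.resize(c[110:290,220:420],None,fx=4,fy=3.33,interpolation=cv2.INTER_CUBIC))
print(blobs(c,(0,200,150),(3,255,255),(220,110,420,290))[0])
o=ctrl.get_obs();print(W2L(o["tool_pos"]))
```

```text
[(array([313.4973822 , 189.45811518]), [86, 64, 16, 47, 382])]
[-65.04188016 -74.92403863 159.21188969]
```

View pics/c_w4.png

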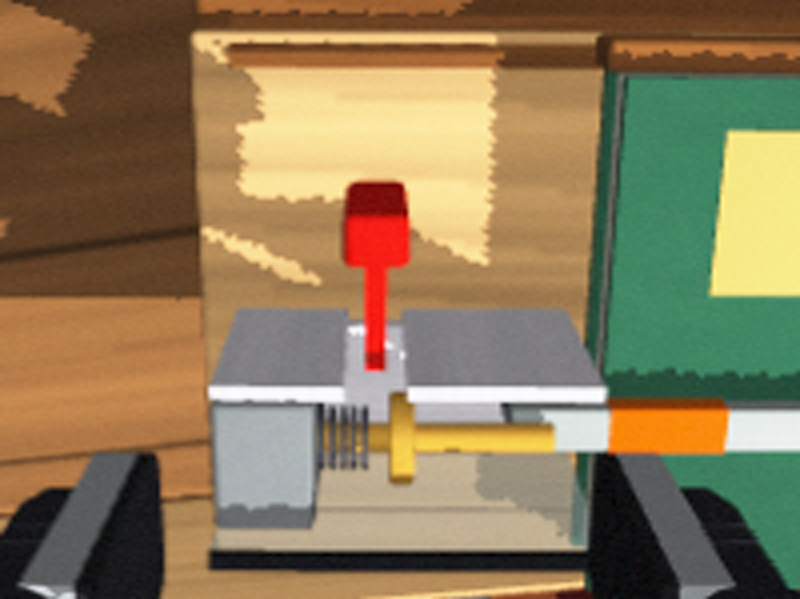

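Run:
```python
from h import *
from station import ctrl
W=ctrl.get_image("wrist");T=ctrl.get_image("top");S=ctrl.get_image("side")
P=lambda px,z: W2L(pln(W,px,L2W([0,0,z]),Sr[:,2]))
f=lambda x,y:(220+x/4-.4,110+y/3.333-.4)
print("post",P(f(376,240),38),"collar",P(f(413,395),9),P(f(413,482),9),"cheek",P(f(210,390),27),P(f(605,392),27),"rim",P(f(588,553),43),"band",P(f(668,427),4), "shaft end",P(f(554,438),11))
for n,im in (("T",T),("S",S)): cv2.imwrite(f"pics/c_fk{n}.png",cv2.resize(im["color"][205:250,390:450] if n=="T" else im["color"][255:320,280:345],None,fx=9,fy=9,interpolation=cv2.INTER_CUBIC))
```

```text
post [-73.04068166 -73.54932322  38.        ] collar [-18.3706829  -64.50148405   9.        ] [  9.9970358 -64.2281751   9.       ] cheek [ -27.61481545 -111.34307852   27.        ] [-27.01793569 -21.25910882  27.        ] rim [ 13.62772822 -25.46624891  43.        ] band [-5.72253024 -0.3649156   4.        ] shaft end [ -5.48809695 -29.86970406  11.        ]
```

View pics/c_fkT.png

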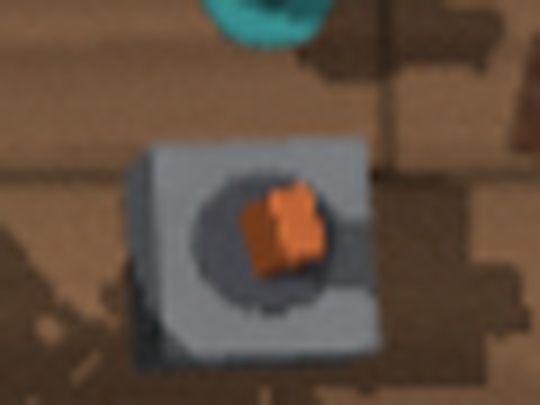

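View pics/c_fkS.png

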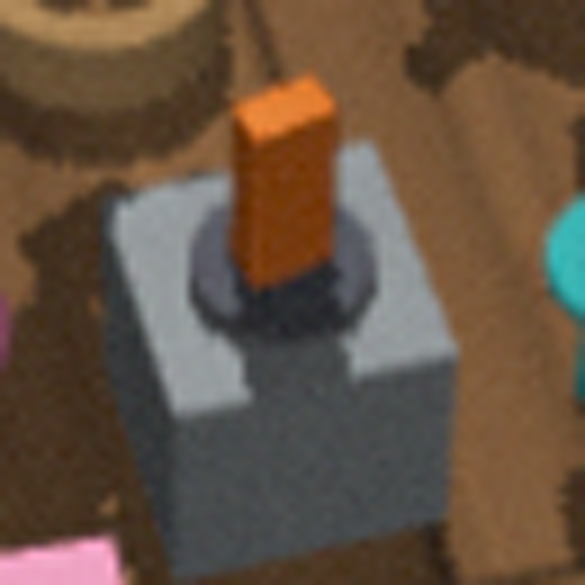

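Run:
```python
from h import *
from station import ctrl
T=ctrl.get_image("top")["color"];S=ctrl.get_image("side")["color"]
t0=cv2.imread("pics/top0.png");s0=cv2.imread("pics/side0.png")
g=lambda a:cv2.cvtColor(a,cv2.COLOR_BGR2GRAY).astype(np.float32)
# far corner regions of the stand not occluded
for nm,a,c,r in (("hingeT",t0,T,(290,150,312,172)),("TRcornerT",t0,T,(360,150,385,175)),("hingeS",s0,S,(338,155,362,180)),("rightS",s0,S,(340,190,392,252)),("holderS",s0,S,(285,255,335,320)),("bottleS",s0,S,(375,240,415,310))):
    x0,y0,x1,y1=r; print(nm,cv2.phaseCorrelate(g(a)[y0:y1,x0:x1],g(c)[y0:y1,x0:x1]))
cv2.imwrite("pics/c_s4.png",np.hstack([cv2.resize(q[155:255,310:400],None,fx=4.4,fy=6) for q in (s0,S)]))
```

```text
hingeT ((0.05319906621767245, -0.03418018265968037), 0.9980864028135935)
TRcornerT ((0.44950436807765115, 0.5394755302460617), 0.9914742877960205)
hingeS ((-0.11619390844366251, 0.55281206860219), 0.9741300741831461)
rightS ((-0.027072511489290463, 0.03055166521266628), 0.979677959172814)
holderS ((-0.03715756388034919, 0.1376086506154195), 0.810700683063931)
bottleS ((-0.09194530664262501, -0.05929380843510046), 1.0108233004808427)
```

View pics/c_s4.png

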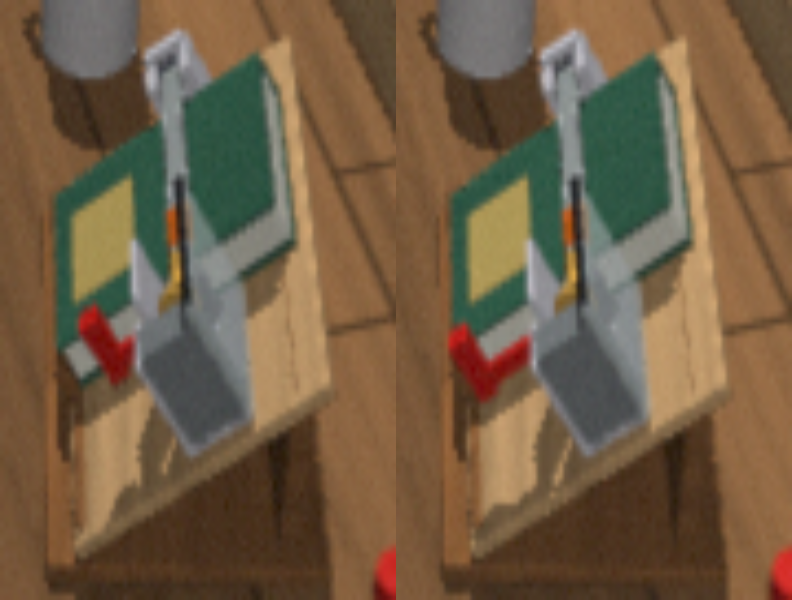

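Run:
```python
from h import *
from station import ctrl
W=ctrl.get_image("wrist");c=W["color"]
cv2.imwrite("pics/c_w5.png",cv2.resize(c[110:290,220:420],None,fx=4,fy=3.3333,interpolation=cv2.INTER_CUBIC))
np.save("w5.npy",np.array([W["rvec"],W["tvec"]]))
o=ctrl.get_obs();print(W2L(o["tool_pos"]),o["tool_rot"])
K,D,Rm,t=cam(W);p,Rt=toolT(o);print(Rt.T@(-Rm.T@t-p),(Rm@Rt).T)
```

```text
[-70.11888153 -75.03421337 153.98105207] [ 0.31795539  2.50434431 -0.10182946]
[ 0.07602922  0.00123762 -0.14243495] [[-2.49195017e-04 -9.56556055e-01 -2.91548370e-01]
 [ 9.99999528e-01 -5.12167971e-04  8.25669079e-04]
 [-9.39120494e-04 -2.91548027e-01  9.56555731e-01]]
```

View pics/c_w5.png

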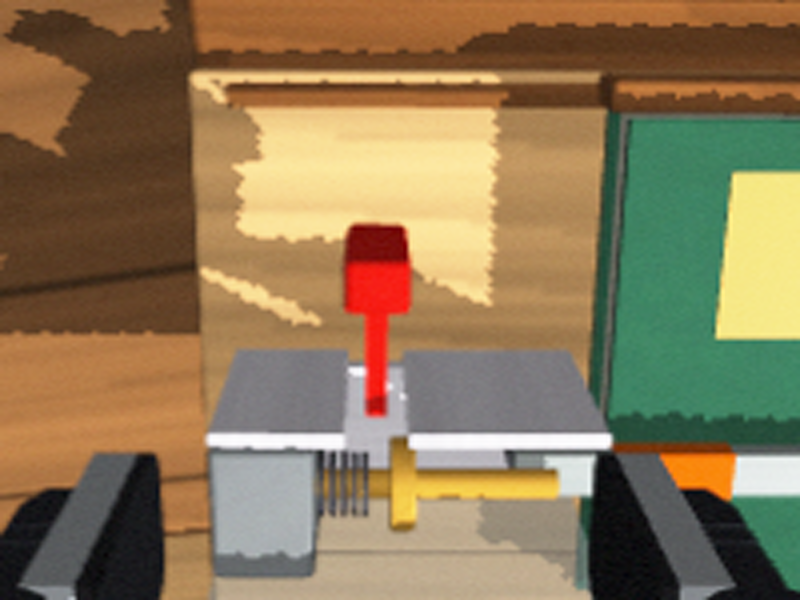

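Run:
```python
from h import *
from station import ctrl
W=ctrl.get_image("wrist")
P=lambda px,z: W2L(pln(W,px,L2W([0,0,z]),Sr[:,2])).round(1)
f=lambda x,y:(220+x/4-.4,110+y/3.333-.4)
print("post",P(f(377,286),38),"collar",P(f(415,437),9),P(f(413,529),9),"cheek",P(f(208,437),27),P(f(611,438),27),"band",P(f(667,473),4), "shaft end",P(f(558,485),11))
T=ctrl.get_image("top");S=ctrl.get_image("side")
ft=lambda x,y:(390+x/9-.44,205+y/9-.44); fs=lambda x,y:(280+x/9-.44,255+y/9-.44)
print("block corners z=.075 T",[plane(T,ft(*p),.075).round(4).tolist() for p in ((148,145),(365,138),(380,352))])
print("block S",[plane(S,fs(*p),.075).round(4).tolist() for p in ((115,205),(375,148),(455,350),(175,415))])
print("handle top tri",tri((T,ft(297,223)),(S,fs(286,108))))
print("guardT z.081",plane(T,ft(265,243),.081))
for p in ((235,112),(315,78),(337,108),(258,138)): print(plane(S,fs(*p),.147+.0).round(4))
for p in ((273,187),(303,182),(326,250),(300,262)): print("T",plane(T,ft(*p),.143).round(4))
```

```text
post [-69.2 -73.4  38. ] collar [-14.7 -64.2   9. ] [ 15.3 -64.4   9. ] cheek [ -23.  -111.7   27. ] [-22.7 -20.4  27. ] band [-0.5 -1.2  4. ] shaft end [ -0.2 -29.3  11. ]
block corners z=.075 T [[0.4787, -0.244, 0.075], [0.4812, -0.3256, 0.075], [0.4012, -0.3286, 0.075]]
block S [[0.3995, -0.2529, 0.075], [0.4764, -0.2497, 0.075], [0.4783, -0.3257, 0.075], [0.3989, -0.329, 0.075]]
handle top tri (array([ 0.44092768, -0.28594202,  0.1405508 ]), [np.float64(0.9826853592697881), np.float64(0.9826853592696959)])
guardT z.081 [ 0.44125094 -0.28564968  0.081     ]
[ 0.4249 -0.2897  0.147 ]
[ 0.4486 -0.283   0.147 ]
[ 0.4516 -0.2948  0.147 ]
[ 0.4286 -0.3001  0.147 ]
T [ 0.4545 -0.2774  0.143 ]
T [ 0.4563 -0.2882  0.143 ]
T [ 0.432  -0.2957  0.143 ]
T [ 0.4277 -0.2863  0.143 ]
```

Run:
```python
from h import *
from station import ctrl
W=ctrl.get_image("wrist");S=ctrl.get_image("side");T=ctrl.get_image("top")
f=lambda x,y:(220+x/4-.4,110+y/3.333-.4); s=lambda x,y:(315+x/10-.45,180+y/10-.45)
for n,a,c in (("post",f(377,286),s(-1e9,0)),("cheek left",f(611,438),s(254,148)),("cheekright",f(208,437),s(263,365)),("collar top-upslope?",f(415,437),s(318,248))):
    if c[0]>0:
        x,e=tri((W,a),(S,c));print(n,W2L(x).round(1),np.round(e,1))
cv2.imwrite("pics/c_s6.png",cv2.resize(S["color"][175:235,310:375],None,fx=10,fy=10,interpolation=cv2.INTER_CUBIC))
```

```text
cheek left [-20.3 -20.   24.3] [0.4 0.4]
cheekright [ -21.5 -112.7   24.8] [1.1 1.1]
collar top-upslope? [-11.2 -62.4  10.9] [3.1 3.1]
```

View pics/c_s6.png

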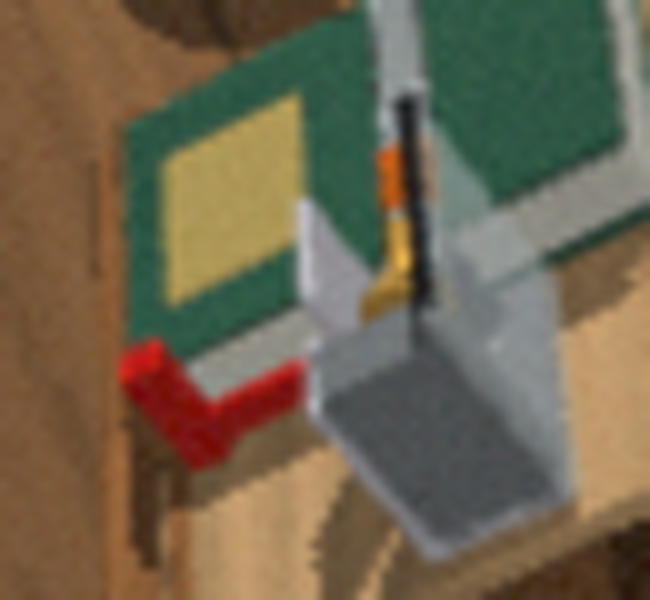

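Run:
```python
from h import *
from station import ctrl
o=ctrl.get_obs();T=ctrl.get_image("top")
print("bottle cap",plane(T,(436,163),.19)); print(o["tool_pos"])
delta(o,[.44,-.287,.27],down(np.radians(16)))
```

```text
bottle cap [ 0.64787635 -0.32659274  0.19      ]
[ 0.46760789 -0.05077203  0.20997979]
row [-6.13, -23.56, -2.99] [-1.9, 6.98, -5.89] minrows 5.4
```

Call:
apply_moves([
  [0, 0, -4, 0, 0, 0],
  [-6.1, -23.6, -3, -1.9, 7, -5.9],
  [-6.1, -23.6, -3, -1.9, 7, -5.9],
  [-6.1, -23.6, -3, -1.9, 7, -5.9],
  [-6.1, -23.6, -3, -1.9, 7, -5.9],
  [-6.1, -23.6, -3, -1.9, 7, -5.9],
  [-6.1, -23.6, -3, -1.9, 7, -5.9],
  [-6.1, -23.6, -3, -1.9, 7, -5.9],
  [-6.1, -23.6, -3, -1.9, 7, -5.9],
  [-6.1, -23.6, -3, -1.9, 7, -5.9],
  [-6.1, -23.6, -3, -1.9, 7, -5.9],
  [-6.1, -23.6, -3, -1.9, 7, -5.9],
])

```text
t: 7.6
tool_pos: [0.4393, -0.2864, 0.2706]
tool_rot: [0.439, -3.11, 0.001]
contact_force: [-0.4, 0.3, 0.3]
opening: 0.0511
```

```bash
cat >> h.py <<'E'
def settle_wrist(ctrl):
    for i in range(6): ctrl.get_image("top")
    return ctrl.get_image("wrist")
E
python3 - <<'E'
from h import *
from station import ctrl
W=settle_wrist(ctrl);cv2.imwrite("pics/wrist6.png",W["color"]);o=ctrl.get_obs();print(o["t"],o["tool_pos"],o["tool_rot"])
E
```

```text
7.95 [ 0.43962419 -0.2872102   0.2702705 ] [ 4.37754733e-01 -3.10934953e+00  2.87004444e-04]
```

View pics/wrist6.png

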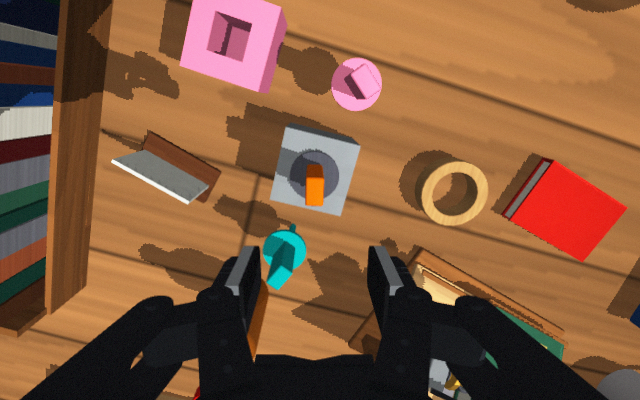

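Run:
```python
from h import *
from station import ctrl
W=ctrl.get_image("wrist");c=W["color"]
cv2.imwrite("pics/c_w6.png",cv2.resize(c[115:225,260:370],None,fx=5.4,fy=5.4,interpolation=cv2.INTER_CUBIC))
```

```text
(no output)
```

View pics/c_w6.png

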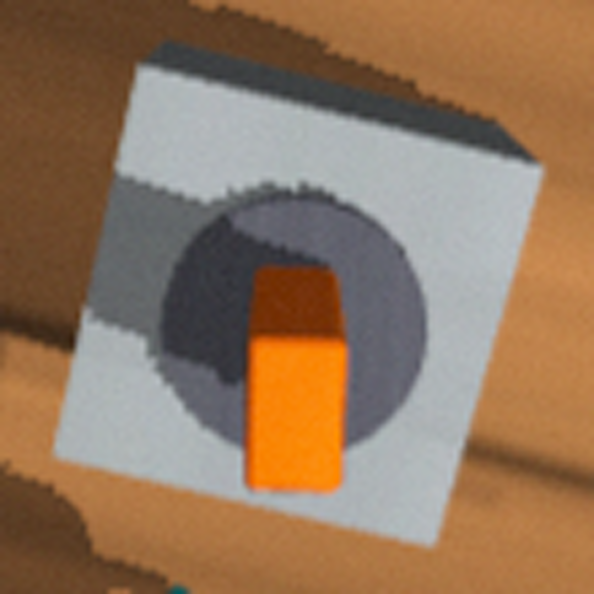

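Run:
```python
from h import *
from station import ctrl
W=ctrl.get_image("wrist")
f=lambda x,y:(260+x/5.4-.4,115+y/5.4-.4)
H=[plane(W,f(*p),.143) for p in ((248,338),(347,338),(343,492),(246,490))]
B=[plane(W,f(*p),.075) for p in ((138,64),(543,166),(437,547),(54,458))]
print(np.round(H,4),np.mean(H,0),np.linalg.norm(H[0]-H[1]),np.linalg.norm(H[1]-H[2]))
d=(H[3]+H[2]-H[0]-H[1]);print("yaw x",np.degrees(np.arctan2(d[1],d[0])))
print("block",np.round(B,4),np.mean(B,0)); d=B[3]-B[0];e=B[2]-B[1];print([np.degrees(np.arctan2(q[1],q[0])) for q in(d,e)])
print("guard",plane(W,f(295,325),.081))
o=ctrl.get_obs();m=np.mean(H,0)
delta(o,[m[0],m[1],.108],down(np.radians(15.5)))
```

```text
[[ 0.4293 -0.2955  0.143 ]
 [ 0.425  -0.2805  0.143 ]
 [ 0.4496 -0.2739  0.143 ]
 [ 0.4536 -0.289   0.143 ]] [ 0.43933852 -0.28470843  0.143     ] 0.015565008159758139 0.025467281887476063
yaw x 15.004003646772802
block [[ 0.3996 -0.3269  0.075 ]
 [ 0.3967 -0.2475  0.075 ]
 [ 0.4763 -0.2438  0.075 ]
 [ 0.4794 -0.3236  0.075 ]] [ 0.43802892 -0.28544641  0.075     ]
[np.float64(2.408410071246043), np.float64(2.628606189354009)]
guard [ 0.4385201  -0.28492693  0.081     ]
row [-0.07, 0.25, 16.22] [0.0, -0.02, 0.11] minrows 3.2
```

Call:
apply_moves([
  [-0.1, 0.25, 4, 0, 0, 0.2],
  [-0.1, 0.25, 8, 0, 0, 0.2],
  [-0.1, 0.25, 11, 0, 0, 0.2],
  [-0.1, 0.25, 13.5, 0, 0, 0.2],
  [-0.1, 0.25, 15.5, 0, 0, 0.2],
  [-0.1, 0.25, 17, 0, 0, 0.2],
  [-0.1, 0.25, 17.4, 0, 0, 0.2],
  [-0.1, 0.25, 17.4, 0, 0, 0.2],
  [-0.1, 0.25, 17.4, 0, 0, 0.2],
])

```text
t: 8.95
tool_pos: [0.4403, -0.2853, 0.0975]
tool_rot: [0.411, -3.114, 0.003]
contact_force: [0.8, 0.5, -0.1]
opening: 0.0519
```

Run:
```python
from h import *
from station import ctrl
W=settle_wrist(ctrl);cv2.imwrite("pics/wrist7.png",W["color"]);o=ctrl.get_obs();print(o["t"],o["tool_pos"],o["tool_rot"],o["contact_force"])
```

```text
9.3 [ 0.43980172 -0.28484752  0.09667512] [ 4.10594578e-01 -3.11342356e+00  1.09736437e-03] [-0.35258189  0.15177371  0.10710799]
```

View pics/wrist7.png

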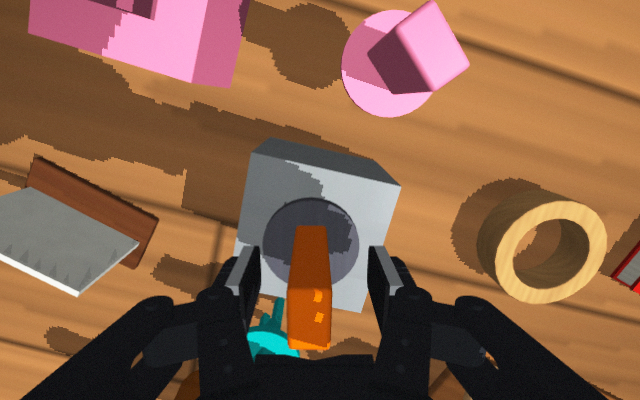

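The orange handle (311,290) is centred between the fingers and square to them. I'll close on it.

Call:
apply_moves([
  [0, 0, 0, 0, 0, 0],
  [0, 0, 0, 0, 0, 0],
  [0, 0, 0, 0, 0, 0],
  [0, 0, 0, 0, 0, 0],
  [0, 0, 0, 0, 0, 0],
  [0, 0, 0, 0, 0, 0],
  [0, 0, 0, 0, 0, 0],
], grip=1, squeeze=100)

```text
t: 10.0
tool_pos: [0.44, -0.285, 0.097]
tool_rot: [0.411, -3.114, 0.002]
contact_force: [0.9, 0.0, 2.2]
opening: 0.0149
```

Run:
```python
from h import *
from station import ctrl
o=ctrl.get_obs();print(o["t"],o["tool_pos"],o["tool_rot"],o["contact_force"],o["opening"])
```

```text
10.0 [ 0.44003022 -0.28504691  0.09703614] [ 4.10614423e-01 -3.11392809e+00  1.88497721e-03] [0.94399719 0.02401649 2.18943806] 0.014884843234715353
```

Call:
apply_moves([
  [0, 0, -1, 0, 0, 0],
  [0, 0, -3, 0, 0, 0],
  [0, 0, -6, 0, 0, 0],
  [0, 0, -10, 0, 0, 0],
  [0, 0, -14, 0, 0, 0],
  [0, 0, -17, 0, 0, 0],
  [0, 0, -17, 0, 0, 0],
  [0, 0, -17, 0, 0, 0],
])

```text
t: 10.8
tool_pos: [0.44, -0.2847, 0.2669]
tool_rot: [0.411, -3.114, 0.002]
contact_force: [-0.8, -0.6, -2.1]
opening: 0.015
```

Run:
```python
from h import *
from station import ctrl
W=settle_wrist(ctrl);cv2.imwrite("pics/wrist8.png",W["color"]);o=ctrl.get_obs();print(o["t"],o["tool_pos"],o["tool_rot"],o["contact_force"])
p,Rt=toolT(o)
print("proj tip",proj(W,p+Rt@[0.000,0,.077]))
print(L2W([.3,-51.9,7+80+77]));delta(o,L2W([.3,-51.9,7+80+77]),slopetool(YAW))
```

```text
11.15 [ 0.4396898  -0.28443423  0.26550597] [ 4.10426942e-01 -3.11222444e+00 -1.17465755e-03] [-0.03018992 -0.53230036 -1.16907212]
proj tip [[310.82459209 210.17771671]]
[ 0.5231729  -0.04125601  0.25651301]
row [-14.37, 21.32, 0.89] [1.81, -6.87, 5.72] minrows 5.3
```

View pics/wrist8.png

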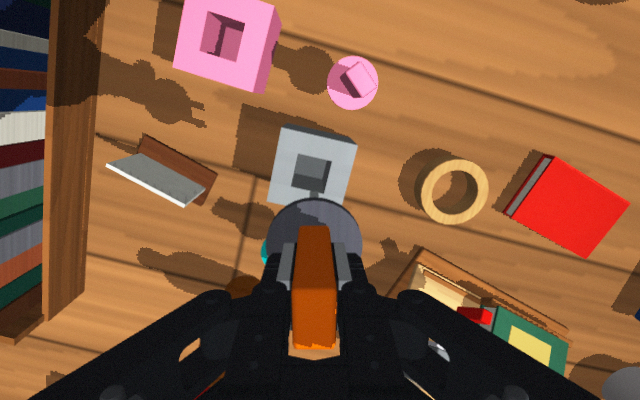

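Call:
apply_moves([
  [-14.4, 21.3, 0.9, 1.8, -6.9, 5.7],
  [-14.4, 21.3, 0.9, 1.8, -6.9, 5.7],
  [-14.4, 21.3, 0.9, 1.8, -6.9, 5.7],
  [-14.4, 21.3, 0.9, 1.8, -6.9, 5.7],
  [-14.4, 21.3, 0.9, 1.8, -6.9, 5.7],
  [-14.4, 21.3, 0.9, 1.8, -6.9, 5.7],
  [-14.4, 21.3, 0.9, 1.8, -6.9, 5.7],
  [-14.4, 21.3, 0.9, 1.8, -6.9, 5.7],
  [-14.4, 21.3, 0.9, 1.8, -6.9, 5.7],
  [-14.4, 21.3, 0.9, 1.8, -6.9, 5.7],
  [-14.4, 21.3, 0.9, 1.8, -6.9, 5.7],
])

```text
t: 12.25
tool_pos: [0.5237, -0.0426, 0.2567]
tool_rot: [0.32, 2.511, -0.1]
contact_force: [0.6, 0.5, -1.5]
opening: 0.0146
```

Run:
```python
from h import *
from station import ctrl
W=settle_wrist(ctrl);cv2.imwrite("pics/wrist9.png",W["color"]);o=ctrl.get_obs();print(o["t"],W2L(o["tool_pos"]),o["tool_rot"],o["contact_force"])
S=ctrl.get_image("side");cv2.imwrite("pics/side9.png",cv2.resize(S["color"][120:240,290:410],None,fx=5,fy=5,interpolation=cv2.INTER_CUBIC))
p,Rt=toolT(o); print("S tip pred",proj(S,p+Rt@[0,0,.077]),"guard",proj(S,p+Rt@[0,0,.019]))
delta(o,L2W([.3,-51.9,7+80+77]),slopetool(YAW))
```

```text
12.6 [  0.55369008 -52.0527569  163.66034114] [ 0.31785796  2.51149331 -0.09948357] [ 1.19095652 -0.35062193 -0.79302534]
S tip pred [[334.97922431 183.74469156]] guard [[323.37226416 169.72416169]]
row [0.03, 0.02, -0.03] [0.02, 0.02, 0.01] minrows 0.0
```

View pics/wrist9.png

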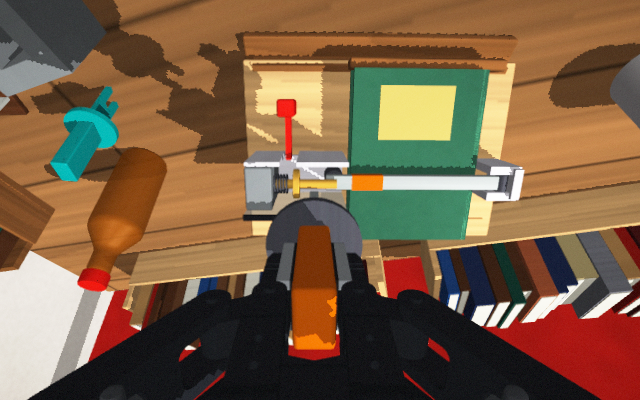

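View pics/side9.png

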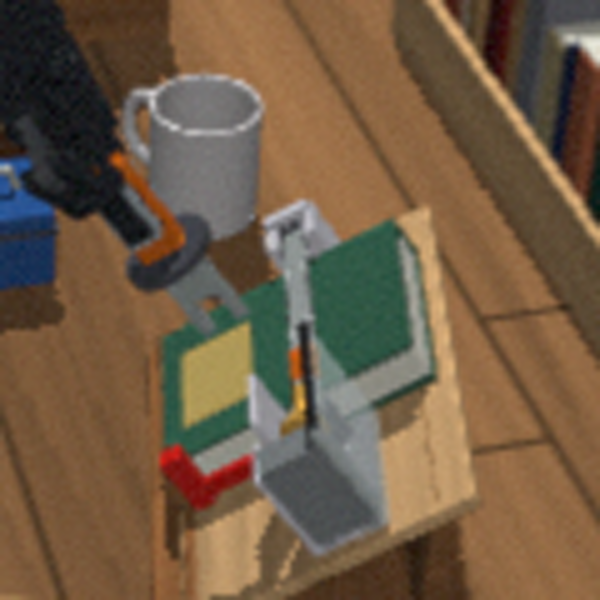

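Run:
```python
from h import *
from station import ctrl
W=ctrl.get_image("wrist");S=ctrl.get_image("side")
w=W["color"][140:230,240:380].copy();w=cv2.resize(w,None,fx=5.5,fy=5.5,interpolation=cv2.INTER_CUBIC)
s=cv2.resize(S["color"][170:230,320:380],None,fx=9,fy=9,interpolation=cv2.INTER_CUBIC)
for l,col in (([.3,-51.9,7],(255,0,255)),([.3,-64.4,7],(255,255,0)),([-13.7,-64.4,7],(255,255,0)),([14.3,-64.4,7],(255,255,0)),([.3,-29.4,7],(0,255,0))):
    p=proj(W,L2W(l))[0];cv2.circle(w,tuple(np.int32(((p-[240,140]+.4)*5.5))),3,col,-1)
    p=proj(S,L2W(l))[0];cv2.circle(s,tuple(np.int32(((p-[320,170]+.4)*9))),3,col,-1)
cv2.imwrite("pics/ov_w.png",w);cv2.imwrite("pics/ov_s.png",s)
```

```text
(no output)
```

View pics/ov_w.png

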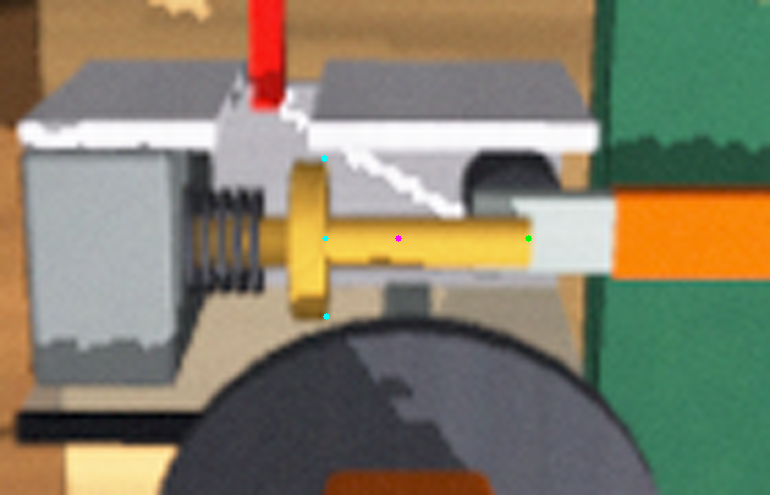

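View pics/ov_s.png

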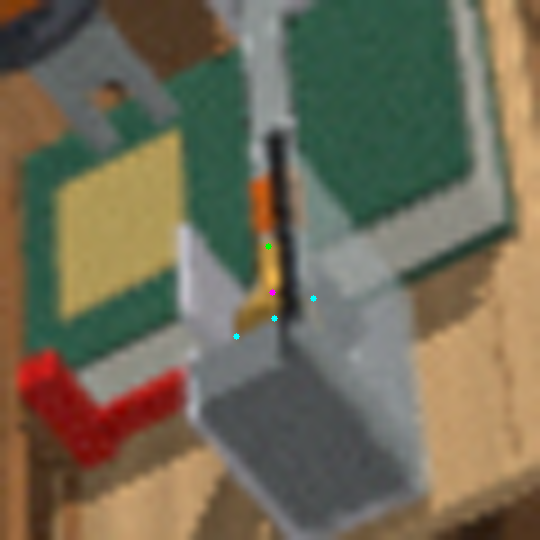

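Call:
apply_moves([
  [-0.08, 0, 1.5, 0, 0, 0],
  [-0.08, 0, 3, 0, 0, 0],
  [-0.08, 0, 4.5, 0, 0, 0],
  [-0.08, 0, 5.7, 0, 0, 0],
  [-0.08, 0, 6.4, 0, 0, 0],
  [-0.08, 0, 6.8, 0, 0, 0],
  [-0.08, 0, 6.8, 0, 0, 0],
  [-0.08, 0, 6.8, 0, 0, 0],
])

```text
t: 13.55
tool_pos: [0.5622, -0.0512, 0.2019]
tool_rot: [0.317, 2.511, -0.099]
contact_force: [-0.8, 1.4, -1.7]
opening: 0.0148
```

Run:
```python
from h import *
from station import ctrl
W=settle_wrist(ctrl);cv2.imwrite("pics/wrist10.png",cv2.resize(W["color"][40:240,220:420],None,fx=4,fy=3));o=ctrl.get_obs();print(o["t"],W2L(o["tool_pos"]),o["tool_rot"],o["contact_force"])
S=ctrl.get_image("side");cv2.imwrite("pics/side10.png",cv2.resize(S["color"][160:230,310:380],None,fx=8,fy=8,interpolation=cv2.INTER_CUBIC))
```

```text
13.9 [  1.69921062 -51.78552764  95.94078394] [ 0.31743049  2.51089925 -0.09946209] [-0.34558943 -1.02395864 -1.62718679]
```

View pics/wrist10.png

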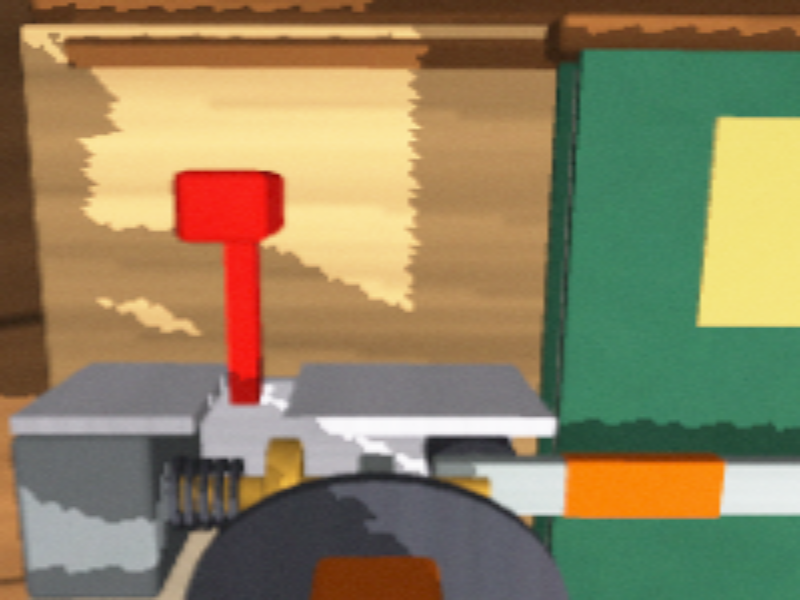

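View pics/side10.png

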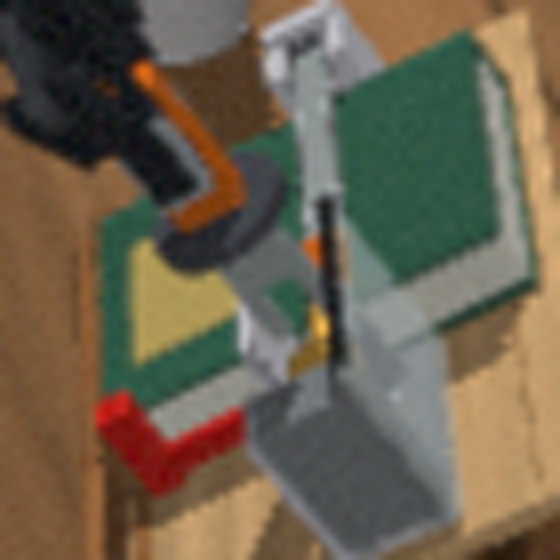

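Run:
```python
from h import *
from station import ctrl
W=ctrl.get_image("wrist")
P=lambda px,z: W2L(pln(W,px,L2W([0,0,z]),Sr[:,2])).round(1)
f=lambda x,y:(220+x/4-.4,40+y/3-.4)
print("tine tip",P(f(360,455),19),P(f(395,455),19),"shaft",P(f(470,477),11.),"collar face",P(f(303,440),8),"cheek",P(f(555,424),26))
```

```text
tine tip [-12.9 -53.1  19. ] [-12.9 -47.   19. ] shaft [ -5.  -33.1  11. ] collar face [-13.6 -63.7   8. ] cheek [-22.1 -20.2  26. ]
```

Call:
apply_moves([
  [0.06, 0, 0.4, 0, 0, 0],
  [0.06, 0, 0.8, 0, 0, 0],
  [0.06, 0, 1.2, 0, 0, 0],
  [0.06, 0, 1.6, 0, 0, 0],
  [0.06, 0, 1.6, 0, 0, 0],
])

```text
t: 14.5
tool_pos: [0.5703, -0.0534, 0.1868]
tool_rot: [0.318, 2.513, -0.099]
contact_force: [0.0, -0.0, -2.1]
opening: 0.0149
```

Call:
apply_moves([
  [0, 0, 0.3, 0, 0, 0],
  [0, 0, 0.6, 0, 0, 0],
  [0, 0, 0.7, 0, 0, 0],
  [0, 0, 0.7, 0, 0, 0],
  [0, 0, 0.7, 0, 0, 0],
])

```text
t: 15.0
tool_pos: [0.5743, -0.0544, 0.1812]
tool_rot: [0.318, 2.513, -0.099]
contact_force: [-0.2, -0.2, -1.9]
opening: 0.015
```

Run:
```python
from h import *
from station import ctrl
W=settle_wrist(ctrl);cv2.imwrite("pics/wrist11.png",W["color"]);o=ctrl.get_obs();print(o["t"],W2L(o["tool_pos"]),o["tool_rot"],Sr.T@o["contact_force"])
S=ctrl.get_image("side");cv2.imwrite("pics/side11.png",cv2.resize(S["color"][160:230,310:380],None,fx=8,fy=8,interpolation=cv2.INTER_CUBIC))
```

```text
15.35 [  0.29172273 -51.7875009   72.08873464] [ 0.31772205  2.51269977 -0.09931151] [-0.43493439 -0.04371464 -1.52230476]
```

View pics/side11.png

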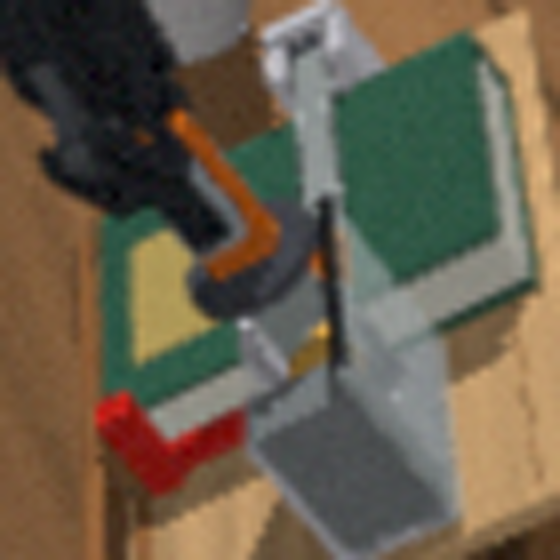

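View pics/wrist11.png

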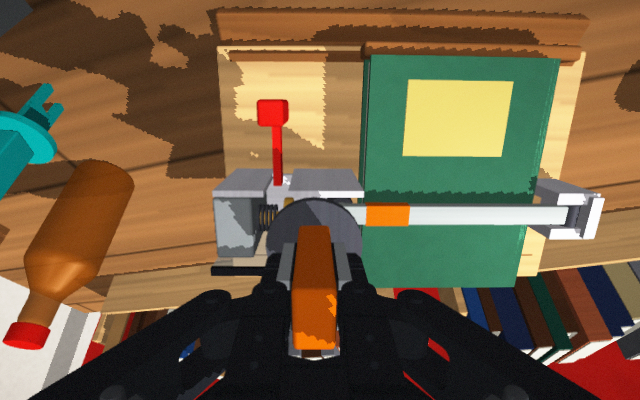

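Call:
apply_moves([
  [0, -0.3, 0, 0, 0, 0],
  [0, -0.6, 0, 0, 0, 0],
  [0, -0.9, 0, 0, 0, 0],
  [0, -1.2, 0, 0, 0, 0],
  [0, -1.5, 0, 0, 0, 0],
  [0, -1.8, 0, 0, 0, 0],
  [0, -2.0, 0, 0, 0, 0],
  [0, -2.0, 0, 0, 0, 0],
])

```text
t: 16.2
tool_pos: [0.5694, -0.0728, 0.1812]
tool_rot: [0.319, 2.512, -0.095]
contact_force: [2.1, 4.4, -2.1]
opening: 0.015
```

Call:
apply_moves([
  [0, -0.2, 0, 0, 0, 0],
  [0, -0.3, 0, 0, 0, 0],
  [0, -0.35, 0, 0, 0, 0],
  [0, -0.35, 0, 0, 0, 0],
  [0, -0.35, 0, 0, 0, 0],
])

```text
t: 16.7
tool_pos: [0.5687, -0.0753, 0.1812]
tool_rot: [0.319, 2.512, -0.092]
contact_force: [2.4, 3.9, -1.8]
opening: 0.015
```

Run:
```python
from h import *
from station import ctrl
W=ctrl.get_image("wrist");cv2.imwrite("pics/wrist12.png",W["color"]);o=ctrl.get_obs();print(o["t"],W2L(o["tool_pos"]),o["tool_rot"],Sr.T@o["contact_force"])
```

```text
16.75 [  0.22272808 -73.6082124   72.08907787] [ 0.31903653  2.51193236 -0.09258872] [-0.39907404  4.74154167 -2.17935886]
```

View pics/wrist12.png

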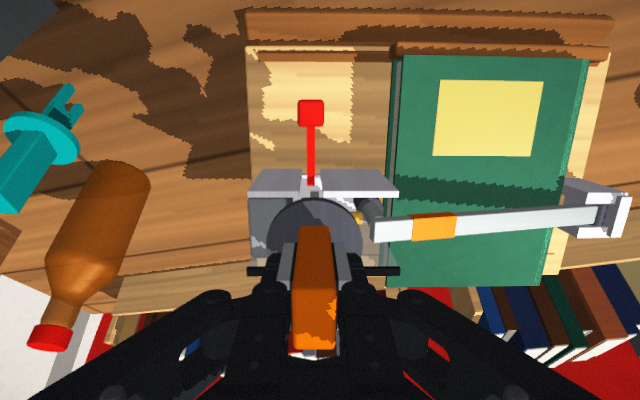

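The retaining bar has popped up: its free end at (375,230) now stands above the cover. I'll back off and lift out.

Call:
apply_moves([
  [0, 0.5, 0, 0, 0, 0],
  [0, 1, 0, 0, 0, 0],
  [0, 1.5, 0, 0, 0, 0],
  [0, 1.9, 0, 0, 0, 0],
  [0, 1.9, 0, 0, 0, 0],
  [0, 1.9, -0.5, 0, 0, 0],
  [0, 1.9, -1.2, 0, 0, 0],
  [0, 1.9, -2.5, 0, 0, 0],
  [0, 1.9, -5, 0, 0, 0],
  [0, 1.9, -8, 0, 0, 0],
  [0, 1.9, -11, 0, 0, 0],
  [0, 1.9, -11, 0, 0, 0],
])

```text
t: 17.95
tool_pos: [0.5129, -0.0422, 0.278]
tool_rot: [0.318, 2.501, -0.094]
contact_force: [0.8, 0.6, -0.5]
opening: 0.0149
```

Run:
```python
from h import *
from station import ctrl
o=ctrl.get_obs();print(o["t"],W2L(o["tool_pos"]),o["tool_rot"])
delta(o,[.44,-.285,.27],R.from_rotvec([.4106,-3.1139,.0]).as_matrix())
```

```text
17.95 [  4.62813812 -55.34287341 187.15041771] [ 0.31778762  2.50132019 -0.09385542]
row [1.21, -25.34, -0.08] [-1.76, 7.0, -5.71] minrows 5.4
```

Call:
apply_moves([
  [1.2, -25.3, 0, -1.76, 7, -5.7],
  [1.2, -25.3, 0, -1.76, 7, -5.7],
  [1.2, -25.3, 0, -1.76, 7, -5.7],
  [1.2, -25.3, 0, -1.76, 7, -5.7],
  [1.2, -25.3, 0, -1.76, 7, -5.7],
  [1.2, -25.3, 0, -1.76, 7, -5.7],
  [1.2, -25.3, 0, -1.76, 7, -5.7],
  [1.2, -25.3, 0, -1.76, 7, -5.7],
  [1.2, -25.3, 0, -1.76, 7, -5.7],
  [1.2, -25.3, 0, -1.76, 7, -5.7],
  [1.2, -25.3, 0, -1.76, 7, -5.7],
])

```text
t: 19.05
tool_pos: [0.4407, -0.2839, 0.2697]
tool_rot: [-0.411, 3.114, -0.001]
contact_force: [0.8, -0.1, -2.5]
opening: 0.0153
```

Run:
```python
from h import *
from station import ctrl
W=settle_wrist(ctrl);cv2.imwrite("pics/wrist13.png",cv2.resize(W["color"][100:250,240:400],None,fx=5,fy=4,interpolation=cv2.INTER_CUBIC));o=ctrl.get_obs();print(o["t"],o["tool_pos"],o["tool_rot"])
S=ctrl.get_image("side");T=ctrl.get_image("top")
p,Rt=toolT(o);print("tip S",proj(S,p+Rt@[0,0,.077]),"T",proj(T,p+Rt@[0,0,.077]),"W",proj(W,p+Rt@[0,0,.077]))
cv2.imwrite("pics/side13.png",cv2.resize(S["color"][215:315,270:350],None,fx=6,fy=6,interpolation=cv2.INTER_CUBIC))
delta(o,[.44,-.285,.27],R.from_rotvec([.4106,-3.1139,.0]).as_matrix())
```

```text
19.4 [ 0.44070591 -0.28466183  0.26953493] [ 4.09777952e-01 -3.11453698e+00  4.03621190e-04]
tip S [[311.8101271  251.13906073]] T [[425.35291251 227.82409429]] W [[311.05354207 209.75660307]]
row [0.08, -0.01, -0.05] [-0.0, 0.01, -0.01] minrows 0.0
```

View pics/side13.png

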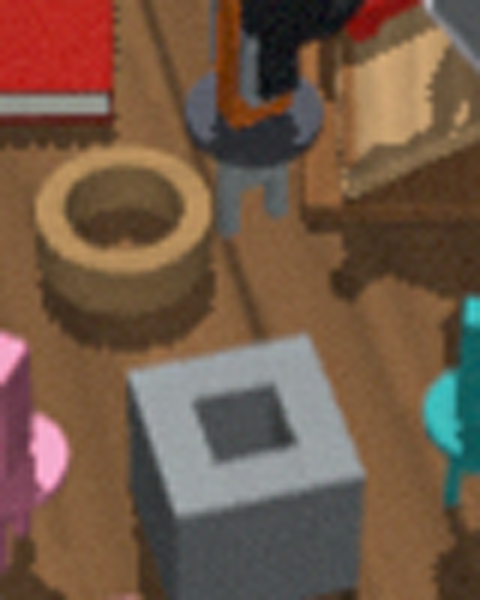

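View pics/wrist13.png

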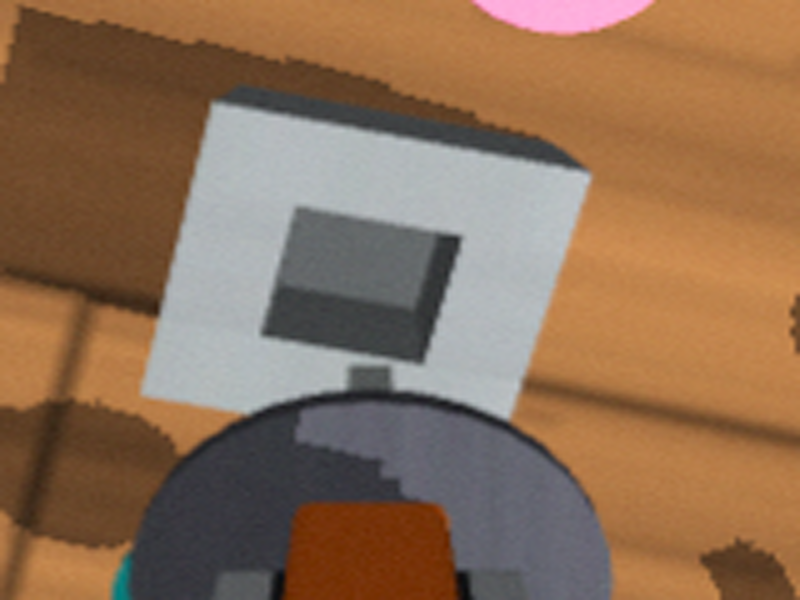

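Run:
```python
from h import *
from station import ctrl
W=ctrl.get_image("wrist");o=ctrl.get_obs();p,Rt=toolT(o)
f=lambda x,y:(240+x/5-.4,100+y/4-.375)
C=[plane(W,f(*q),.075) for q in ((297,207),(462,237),(423,362),(262,334))];print(np.round(C,4),np.mean(C,0))
zt=p[2]-.077
for q in ((348,367),(392,367)):
    x=plane(W,f(*q),zt);print("tine near-edge corner in tool mm",(Rt.T@(x-p)*1e3).round(1))
print("TCP in tool vs mouth mm",(Rt.T@(np.mean(C,0)-p)*1e3).round(1))
```

```text
[[ 0.4211 -0.3038  0.075 ]
 [ 0.4198 -0.2686  0.075 ]
 [ 0.4545 -0.2674  0.075 ]
 [ 0.4559 -0.3026  0.075 ]] [ 0.43779639 -0.28558161  0.075     ]
tine near-edge corner in tool mm [13.6 -1.3 77. ]
tine near-edge corner in tool mm [13.6  4.9 77. ]
TCP in tool vs mouth mm [  2.9  -0.  194.4]
```

Call:
apply_moves([
  [0.28, -0.16, 3, 0, 0, 0],
  [0.28, -0.16, 6, 0, 0, 0],
  [0.28, -0.16, 9, 0, 0, 0],
  [0.28, -0.16, 10.5, 0, 0, 0],
  [0.28, -0.16, 11, 0, 0, 0],
  [0.28, -0.16, 11, 0, 0, 0],
  [0.28, -0.16, 11, 0, 0, 0],
])

```text
t: 20.25
tool_pos: [0.4392, -0.2878, 0.1612]
tool_rot: [-0.409, 3.113, -0.004]
contact_force: [0.4, -0.6, -1.3]
opening: 0.0147
```

Run:
```python
from h import *
from station import ctrl
W=settle_wrist(ctrl);o=ctrl.get_obs();print(o["t"],o["tool_pos"],o["tool_rot"])
S=ctrl.get_image("side")
cv2.imwrite("pics/m14.png",np.hstack([cv2.resize(S["color"][230:320,275:345],None,fx=5.5,fy=6,interpolation=cv2.INTER_CUBIC),cv2.resize(W["color"][110:250,250:380],(400,540))]))
```

```text
20.6 [ 0.43855993 -0.28723215  0.16000785] [-4.09486671e-01  3.11458018e+00 -1.20131724e-03]
```

View pics/m14.png

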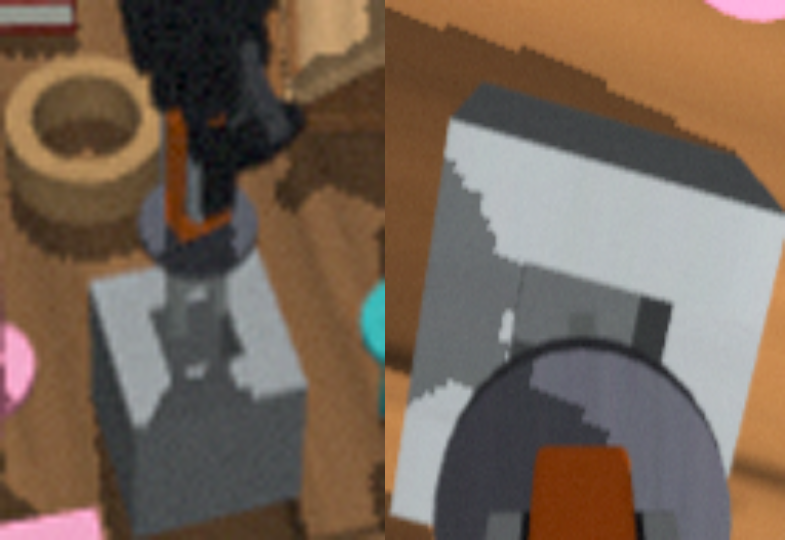

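Call:
apply_moves([
  [0, 0, 0.5, 0, 0, 0],
  [0, 0, 1, 0, 0, 0],
  [0, 0, 1.5, 0, 0, 0],
  [0, 0, 2, 0, 0, 0],
  [0, 0, 2, 0, 0, 0],
])

```text
t: 21.15
tool_pos: [0.4378, -0.2867, 0.1384]
tool_rot: [0.409, -3.113, -0.002]
contact_force: [-0.5, 0.8, -1.1]
opening: 0.015
```

Call:
apply_moves([
  [0, 0, 0.8, 0, 0, 0],
  [0, 0, 1.6, 0, 0, 0],
  [0, 0, 2.4, 0, 0, 0],
  [0, 0, 3.2, 0, 0, 0],
  [0, 0, 3.8, 0, 0, 0],
  [0, 0, 4.0, 0, 0, 0],
  [0, 0, 4.0, 0, 0, 0],
])

```text
t: 21.85
tool_pos: [0.4376, -0.2865, 0.0979]
tool_rot: [0.409, -3.113, -0.003]
contact_force: [-0.0, -0.1, -2.0]
opening: 0.0149
```

Call:
apply_moves([
  [0, 0, 0.1, 0, 0, 0],
  [0, 0, 0.15, 0, 0, 0],
  [0, 0, 0.15, 0, 0, 0],
  [0, 0, 0.15, 0, 0, 0],
])

```text
t: 22.25
tool_pos: [0.4379, -0.2867, 0.097]
tool_rot: [0.409, -3.113, -0.002]
contact_force: [-0.8, 0.9, 1.6]
opening: 0.0148
```

Run:
```python
from h import *
from station import ctrl
W=settle_wrist(ctrl);o=ctrl.get_obs();print(o["t"],o["tool_pos"],o["contact_force"])
S=ctrl.get_image("side")
cv2.imwrite("pics/m15.png",np.hstack([cv2.resize(S["color"][230:320,275:345],None,fx=5.5,fy=6,interpolation=cv2.INTER_CUBIC),cv2.resize(W["color"][110:250,250:380],(400,540))]))
```

```text
22.6 [ 0.43789997 -0.28669359  0.09704057] [-0.36256776  0.6673197   3.61156082]
```

View pics/m15.png

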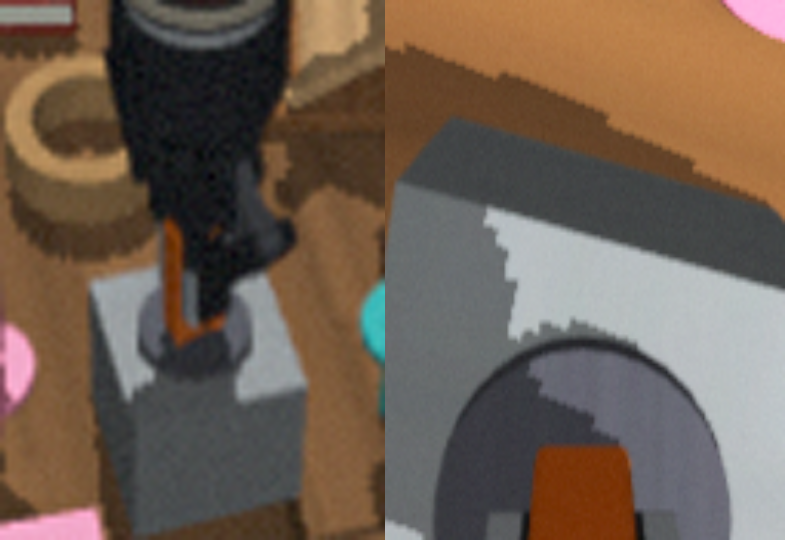

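The guard is resting on the block, with about 4 N upward force. I'll release and retreat straight up.

Call:
apply_moves([
  [0, 0, 0, 0, 0, 0],
  [0, 0, 0, 0, 0, 0],
  [0, 0, 0, 0, 0, 0],
  [0, 0, 0, 0, 0, 0],
  [0, 0, -1, 0, 0, 0],
  [0, 0, -3, 0, 0, 0],
  [0, 0, -6, 0, 0, 0],
  [0, 0, -10, 0, 0, 0],
  [0, 0, -15, 0, 0, 0],
  [0, 0, -19, 0, 0, 0],
  [0, 0, -19, 0, 0, 0],
], grip=0.4, squeeze=30)

```text
t: 23.75
tool_pos: [0.4406, -0.2889, 0.2963]
tool_rot: [-0.409, 3.107, -0.015]
contact_force: [0.5, -0.6, 0.8]
opening: 0.0512
```

Run:
```python
from h import *
from station import ctrl
W=settle_wrist(ctrl);o=ctrl.get_obs();print(o["t"],o["tool_pos"],o["contact_force"])
S=ctrl.get_image("side")
cv2.imwrite("pics/m16.png",np.hstack([cv2.resize(S["color"][230:320,275:345],None,fx=5.5,fy=6,interpolation=cv2.INTER_CUBIC),cv2.resize(W["color"][110:250,250:380],(400,540))]))
cv2.imwrite("pics/c_s16.png",cv2.resize(S["color"][130:260,300:410],None,fx=5.5,fy=4.6,interpolation=cv2.INTER_CUBIC))
# slope pose above bar band; bar at 0.16: view
delta(o,L2W([-20,0,200]),slopetool(YAW))
```

```text
24.1 [ 0.43757971 -0.28634738  0.28496031] [ 0.69848796  0.14965049 -0.46372503]
row [-13.92, 27.81, 1.13] [1.84, -6.89, 5.7] minrows 6.2
```

View pics/m16.png

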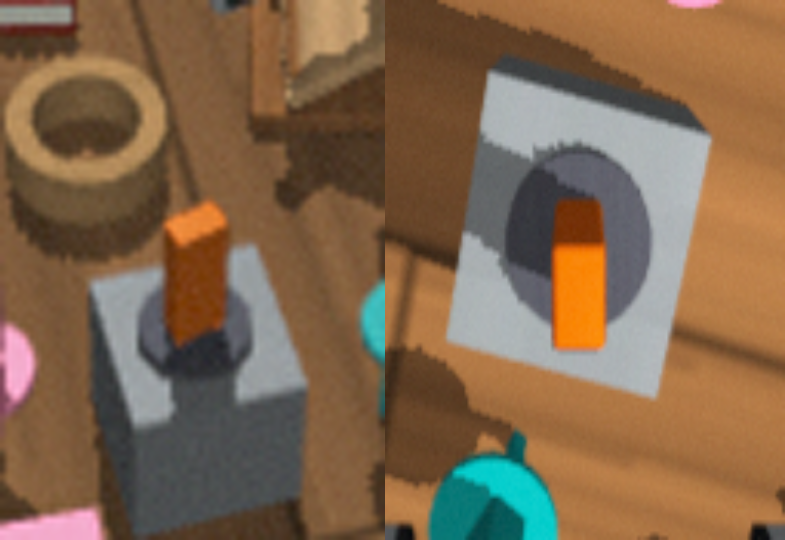

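View pics/c_s16.png

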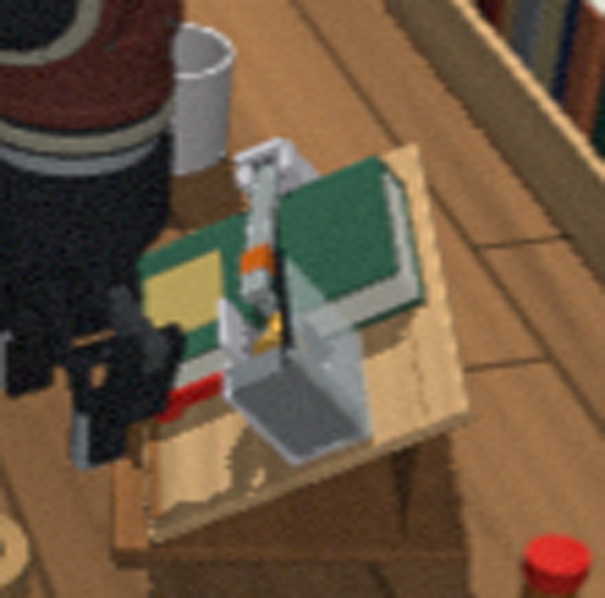

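```bash
cat >> h.py <<'E'
def bartool(phi=0.): # tool y=+xs, z=-zs, x=+ys ; phi = turn about -xs (follows bar opening)
    M=np.column_stack([Sr[:,1],Sr[:,0],-Sr[:,2]])
    return R.from_rotvec(-phi*Sr[:,0]).as_matrix()@M
E
python3 - <<'E'
from h import *
from station import ctrl
o=ctrl.get_obs();delta(o,L2W([.5,4,150]),bartool());print(L2W([.5,4,150]),np.linalg.det(bartool()),o["q"])
E
```

```text
row [-18.07, 25.92, 4.05] [-4.24, -7.33, 23.0] minrows 14.3
[0.54510205 0.01081185 0.24515959] 0.9999999999999999 [-7.21622636e-01 -2.16523582e-01  1.77759627e+00 -3.58828946e-04
  1.58554274e+00 -2.55387111e+00]
```

Call:
apply_moves([
  [-18, 26, 4, -4.24, -7.3, 23],
  [-18, 26, 4, -4.24, -7.3, 23],
  [-18, 26, 4, -4.24, -7.3, 23],
  [-18, 26, 4, -4.24, -7.3, 23],
  [-18, 26, 4, -4.24, -7.3, 23],
  [-18, 26, 4, -4.24, -7.3, 23],
  [-18, 26, 4, -4.24, -7.3, 23],
  [-18, 26, 4, -4.24, -7.3, 23],
  [-18, 26, 4, -4.24, -7.3, 23],
  [-18, 26, 4, -4.24, -7.3, 23],
  [-18, 26, 4, -4.24, -7.3, 23],
  [-18, 26, 4, -4.24, -7.3, 23],
  [-18, 26, 4, -4.24, -7.3, 23],
  [-18, 26, 4, -4.24, -7.3, 23],
  [-18, 26, 4, -4.24, -7.3, 23],
  [-18, 26, 4, -4.24, -7.3, 23],
  [-18, 26, 4, -4.24, -7.3, 23],
])

```text
t: 25.85
tool_pos: [0.5439, 0.0115, 0.245]
tool_rot: [2.067, 1.604, 0.503]
contact_force: [0.1, -0.7, -0.3]
opening: 0.0521
```

Run:
```python
from h import *
from station import ctrl
W=settle_wrist(ctrl);cv2.imwrite("pics/wrist17.png",W["color"]);o=ctrl.get_obs();print(o["t"],W2L(o["tool_pos"]),o["q"],o["contact_force"])
p,Rt=toolT(o);print((Sr.T@Rt).round(3))
S=ctrl.get_image("side");T=ctrl.get_image("top")
cv2.imwrite("pics/m17.png",np.hstack([cv2.resize(S["color"][140:240,310:390],None,fx=5,fy=5,interpolation=cv2.INTER_CUBIC),cv2.resize(T["color"][130:215,290:390],(400,500))]))
for th in (.1,.16,.22): 
    g=L2W([.5,133.6-133*np.cos(th),-.5+133*np.sin(th)]);print(th,proj(W,g),proj(S,g),proj(T,g))
print(blobs(W["color"],(4,170,90),(17,255,255),(100,20,560,390),60)[0])
```

```text
26.2 [1.15652408e-01 4.12267219e+00 1.51005808e+02] [-0.05984714 -0.53661817  2.16306602 -0.13772755  0.91925694  0.24259694] [ 0.28215812  0.17975533 -0.47185442]
[[-0.     1.    -0.002]
 [ 1.     0.     0.001]
 [ 0.001 -0.002 -1.   ]]
0.1 [[316.15498377 191.74881741]] [[347.798758   189.06315904]] [[336.77481558 175.39498315]]
0.16 [[316.19960543 193.04926065]] [[346.36255805 187.08800149]] [[336.13359098 176.17324456]]
0.22 [[316.24770456 193.86423872]] [[344.92420961 185.01989587]] [[335.3484996  176.91525934]]
[(array([193.87686726, 137.66880068]), [72, 1, 45, 258, 4686]), (array([468.98231132, 159.99174528]), [342, 128, 53, 25, 848]), (array([316.60173913, 192.77565217]), [208, 156, 18, 35, 575]), (array([219.71052632, 233.72697368]), [115, 182, 10, 65, 304]), (array([333.87457856, 340.25286581]), [207, 299, 69, 42, 1483])]
```

View pics/wrist17.png

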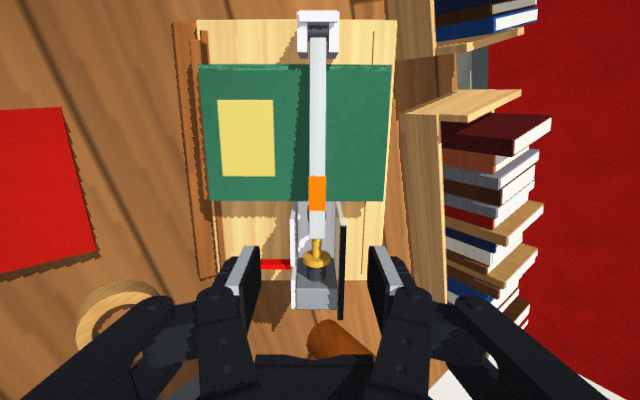

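View pics/m17.png

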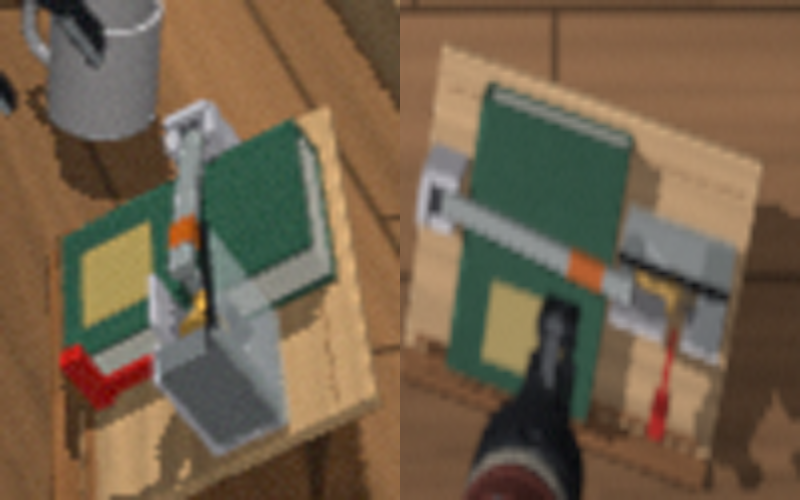

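Call:
apply_moves([
  [0, 0.04, 3, 0, 0, 0],
  [0, 0.04, 6, 0, 0, 0],
  [0, 0.04, 9, 0, 0, 0],
  [0, 0.04, 11, 0, 0, 0],
  [0, 0.04, 12.5, 0, 0, 0],
  [0, 0.04, 13.5, 0, 0, 0],
  [0, 0.04, 14.2, 0, 0, 0],
  [0, 0.04, 14.2, 0, 0, 0],
  [0, 0.04, 14.2, 0, 0, 0],
])

```text
t: 27.2
tool_pos: [0.6235, -0.009, 0.1302]
tool_rot: [2.067, 1.601, 0.505]
contact_force: [0.2, 0.3, 0.3]
opening: 0.0512
```

Call:
apply_moves([
  [0, 0, 0, 0, 0, 0],
  [0, 0, 0, 0, 0, 0],
  [0, 0, 0, 0, 0, 0],
  [0, 0, 0, 0, 0, 0],
  [0, 0, 0, 0, 0, 0],
  [0, 0, 0, 0, 0, 0],
], grip=1, squeeze=25)

```text
t: 27.8
tool_pos: [0.6244, -0.0092, 0.1316]
tool_rot: [2.065, 1.6, 0.507]
contact_force: [1.7, -1.0, 3.4]
opening: 0.0128
```

Run:
```python
from h import *
from station import ctrl
W=ctrl.get_image("wrist");cv2.imwrite("pics/wrist18.png",W["color"]);o=ctrl.get_obs();print(o["t"],W2L(o["tool_pos"]),o["q"],Sr.T@o["contact_force"])
# arc plan: grasp offset from bar point
p,Rt=toolT(o);l=W2L(p);g=l+np.array([0,0,14.])  # bar point in pads approx z 21
h=np.array([.5,133.6,-.5]);v=g-h;r=np.hypot(v[1],v[2]);th0=np.arctan2(v[2],-v[1]);print("r,th0",r,th0,g)
for dth in (10,20,30,40,50,60):
    th=th0+np.radians(dth);phi=np.radians(dth*.6)
    Rn=bartool(phi);gl=h+[0,-r*np.cos(th),r*np.sin(th)];gl[0]=g[0]
    pw=L2W(gl)+Rn[:,2]*.014
    delta(o,pw,Rn)
```

```text
27.85 [2.38180512 4.49204009 9.99315285] [-0.09320843 -0.18234201  2.09966496 -0.15542412  0.62295891  0.25741653] [ 4.57835709 -1.0359823   1.2258888 ]
r,th0 131.4107295760735 0.18748264722896954 [ 2.38180512  4.49204009 23.99315285]
row [0.48, 0.0, -2.21] [0.02, -1.21, 0.0] minrows 0.7
row [1.33, 0.01, -4.3] [0.02, -2.41, 0.0] minrows 1.4
row [2.53, 0.01, -6.19] [0.02, -3.61, -0.0] minrows 2.1
row [4.04, 0.02, -7.84] [0.02, -4.81, -0.0] minrows 2.8
row [5.8, 0.02, -9.2] [0.02, -6.01, -0.0] minrows 3.5
row [7.77, 0.02, -10.21] [0.02, -7.21, -0.0] minrows 4.2
```

View pics/wrist18.png

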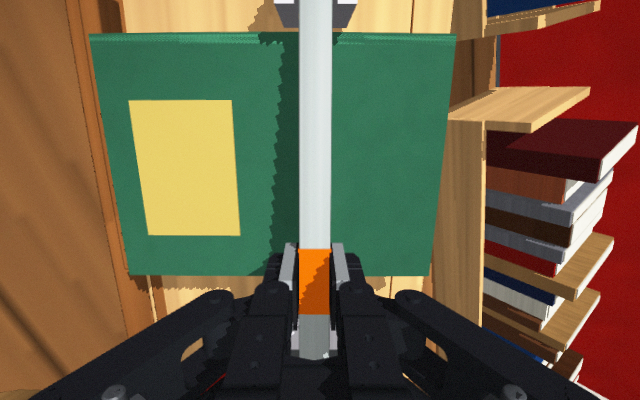

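Call:
apply_moves([
  [0.2, 0, -1.1, 0, -0.6, 0],
  [0.5, 0, -2.2, 0, -1.2, 0],
  [0.9, 0, -3.3, 0, -1.8, 0],
  [1.3, 0, -4.3, 0, -2.4, 0],
  [1.9, 0, -5.3, 0, -3, 0],
  [2.5, 0, -6.2, 0, -3.6, 0],
  [2.5, 0, -6.2, 0, -3.6, 0],
])

```text
t: 28.55
tool_pos: [0.5965, 0.0251, 0.1828]
tool_rot: [2.023, 1.415, 0.17]
contact_force: [5.4, -1.5, 1.2]
opening: 0.0131
```

Run:
```python
from h import *
from station import ctrl
W=ctrl.get_image("wrist");S=ctrl.get_image("side");o=ctrl.get_obs();print(o["t"],W2L(o["tool_pos"]),o["q"],o["opening"],Sr.T@o["contact_force"])
cv2.imwrite("pics/m19.png",np.hstack([cv2.resize(S["color"][110:240,290:390],(400,520)),cv2.resize(W["color"][150:390,200:440],(400,520))]))
p,Rt=toolT(o);l=W2L(p+Rt[:,2]*-.014);h=np.array([.5,133.6,-.5]);v=l-h;r=np.hypot(v[1],v[2]);th0=np.arctan2(v[2],-v[1]);M=Sr.T@Rt;phi=np.arctan2(-M[1,2],-M[2,2]);print("r,th0,phi",r,th0,phi)
for dth in (10,20,30,40):
    th=th0+np.radians(dth);Rn=bartool(phi+np.radians(dth*.6));gl=h+[0,-131.4*np.cos(th),131.4*np.sin(th)];gl[0]=l[0]
    delta(o,L2W(gl)+Rn[:,2]*.014,Rn)
```

```text
28.65 [ 2.5158247  30.09233473 71.7824221 ] [ 0.14921412 -0.17625652  2.0227071  -0.65678513  0.94931888  0.79778153] 0.013587401411338804 [ 4.7528416   3.61779263 -4.0654887 ]
r,th0,phi 131.05114647302744 0.7118836140087498 0.3110317318694128
row [0.9, 0.0, -2.04] [0.04, -1.2, 0.01] minrows 0.7
row [2.16, 0.01, -3.87] [0.04, -2.4, 0.0] minrows 1.4
row [3.72, 0.02, -5.44] [0.04, -3.6, 0.0] minrows 2.1
row [5.52, 0.02, -6.71] [0.04, -4.8, -0.0] minrows 2.8
```

View pics/m19.png

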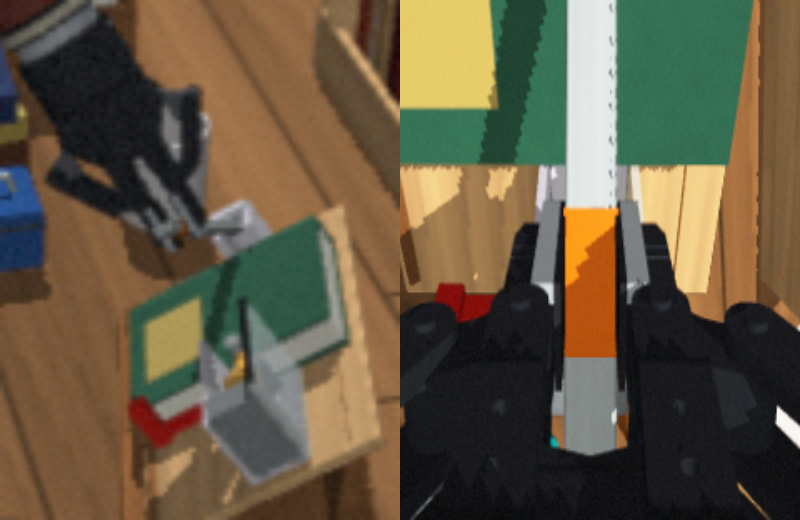

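Run:
```python
from h import *
from station import ctrl
o=ctrl.get_obs();p,Rt=toolT(o);l=W2L(p+Rt[:,2]*-.014);h=np.array([.5,133.6,-.5]);th0=.712
for dth in (5,10,15,20,25,30,35,40,45,50):
    th=th0+np.radians(dth);gl=h+[0,-131.4*np.cos(th),131.4*np.sin(th)];gl[0]=l[0]
    d=Rt.T@(L2W(gl)+Rt[:,2]*.014-p)*100;print(dth,d.round(2))
```

```text
5 [ 0.46  0.   -1.05]
10 [ 1.04  0.01 -2.04]
15 [ 1.71  0.01 -2.97]
20 [ 2.45  0.01 -3.84]
25 [ 3.27  0.02 -4.65]
30 [ 4.15  0.02 -5.38]
35 [ 5.1   0.02 -6.03]
40 [ 6.1   0.02 -6.59]
45 [ 7.14  0.03 -7.07]
50 [ 8.22  0.03 -7.45]
```

Call:
apply_moves([
  [0.5, 0, -1, 0, 0, 0],
  [1, 0, -2, 0, 0, 0],
  [1.7, 0, -3, 0, 0, 0],
  [2.45, 0, -3.8, 0, 0, 0],
  [3.3, 0, -4.6, 0, 0, 0],
  [3.3, 0, -4.6, 0, 0, 0],
])

```text
t: 29.25
tool_pos: [0.5894, 0.073, 0.21]
tool_rot: [2.024, 1.415, 0.172]
contact_force: [3.2, -1.9, 2.3]
opening: 0.0131
```

Run:
```python
from h import *
from station import ctrl
W=ctrl.get_image("wrist");S=ctrl.get_image("side");o=ctrl.get_obs();print(o["t"],W2L(o["tool_pos"]),o["q"],o["opening"],Sr.T@o["contact_force"])
cv2.imwrite("pics/m20.png",np.hstack([cv2.resize(S["color"][110:240,290:390],(400,520)),cv2.resize(W["color"][150:390,200:440],(400,520))]))
p,Rt=toolT(o);l=W2L(p+Rt[:,2]*-.014);h=np.array([.5,133.6,-.5]);v=l-h;r=np.hypot(v[1],v[2]);th0=np.arctan2(v[2],-v[1]);print(r,th0)
for dth in (5,10,15,20,25,30):
    th=th0+np.radians(dth);gl=h+[0,-131.4*np.cos(th),131.4*np.sin(th)];gl[0]=l[0]
    d=Rt.T@(L2W(gl)+Rt[:,2]*.014-p)*100;print(dth,d.round(2))
```

```text
29.35 [  2.67419396  74.9058824  105.3479955 ] [ 0.24865199 -0.18171803  1.97896074 -0.66245174  1.04719924  0.85293038] 0.013028102085068936 [ 4.69988889 -0.21477003 -0.21376105]
131.00535200112708 1.1425415011783944
5 [ 0.85  0.   -0.76]
10 [ 1.79  0.01 -1.42]
15 [ 2.79  0.01 -1.99]
20 [ 3.83  0.01 -2.47]
25 [ 4.91  0.01 -2.86]
30 [ 6.01  0.01 -3.16]
```

View pics/m20.png

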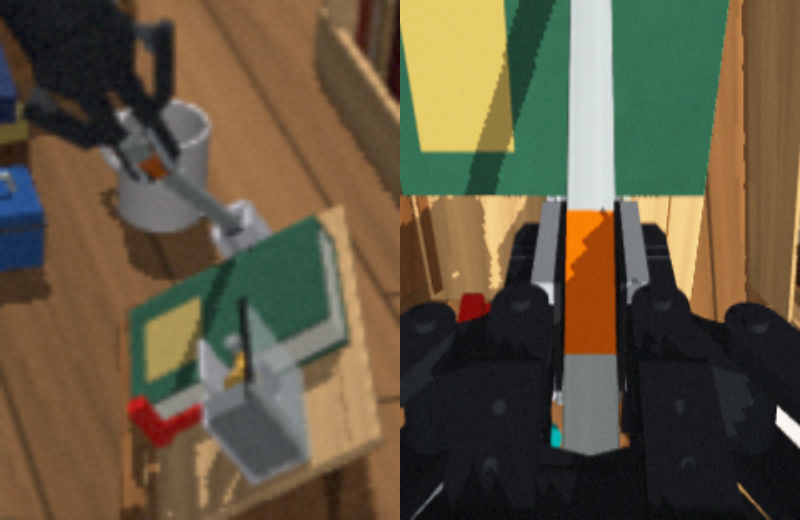

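Call:
apply_moves([
  [0.85, 0, -0.8, 0, 0, 0],
  [1.8, 0, -1.4, 0, 0, 0],
  [2.8, 0, -2.0, 0, 0, 0],
  [3.8, 0, -2.5, 0, 0, 0],
  [4.9, 0, -2.85, 0, 0, 0],
  [5.2, 0, -2.95, 0, 0, 0],
  [5.2, 0, -2.95, 0, 0, 0],
  [5.2, 0, -2.95, 0, 0, 0],
])

```text
t: 30.15
tool_pos: [0.5974, 0.1304, 0.2197]
tool_rot: [2.024, 1.414, 0.172]
contact_force: [5.0, -2.7, 1.9]
opening: 0.0132
```

Run:
```python
from h import *
from station import ctrl
W=settle_wrist(ctrl);S=ctrl.get_image("side");o=ctrl.get_obs();print(o["t"],W2L(o["tool_pos"]),o["q"],o["opening"],Sr.T@o["contact_force"])
cv2.imwrite("pics/m21.png",np.hstack([cv2.resize(S["color"][110:240,290:390],(400,520)),cv2.resize(W["color"][150:390,200:440],(400,520))]))
p,Rt=toolT(o);l=W2L(p+Rt[:,2]*-.014);h=np.array([.5,133.6,-.5]);v=l-h;r=np.hypot(v[1],v[2]);th0=np.arctan2(v[2],-v[1]);print(r,th0)
```

```text
30.55 [  2.84479638 132.80073028 117.30873106] [ 0.35197276 -0.11008239  1.89797604 -0.67916945  1.11699671  0.93624387] 0.01287586894783851 [ 5.63796615 -1.89835553 -0.93748493]
131.18115819361316 1.5974201022641252
```

View pics/m21.png

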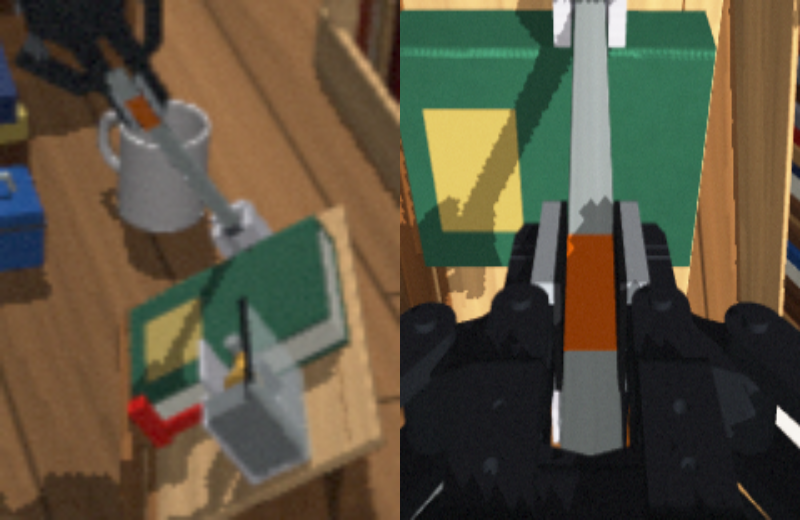

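Call:
apply_moves([
  [0, 0, 0, 0, 0, 0],
  [0, 0, 0, 0, 0, 0],
  [0, 0, 0, 0, 0, 0],
  [0, 0, 0, 0, 0, 0],
  [0, 0, -1.5, 0, 0, 0],
  [0, 0, -4, 0, 0, 0],
  [0, 0, -8, 0, 0, 0],
  [0, 0, -12, 0, 0, 0],
  [0, 0, -15, 0, 0, 0],
  [0, 0, -15, 0, 0, 0],
  [0, 0, -15, 0, 0, 0],
], grip=0.4)

```text
t: 31.65
tool_pos: [0.5288, 0.1962, 0.3373]
tool_rot: [2.024, 1.415, 0.175]
contact_force: [-0.6, 0.2, -0.8]
opening: 0.0512
```

Run:
```python
from h import *
from station import ctrl
W=settle_wrist(ctrl);S=ctrl.get_image("side");T=ctrl.get_image("top");o=ctrl.get_obs();print(o["t"],o["tool_pos"],o["dq"],o["opening"],o["contact_force"])
s=cv2.resize(S["color"][110:330,250:420],(400,520))
cv2.imwrite("pics/m22.png",np.hstack([s,cv2.resize(T["color"][130:280,180:480],(400,520))])); cv2.imwrite("pics/wrist22.png",W["color"])
for th in (1.3,1.45,1.57,1.7):
    g=L2W([.5,133.6-133*np.cos(th),-.5+133*np.sin(th)]);print(th,proj(W,g),proj(S,g),proj(T,g))
for im,r in ((S,(300,100,360,180)),(T,(260,130,340,200)),(W,(150,20,500,390))):
    print(blobs(im["color"],(4,170,70),(17,255,255),r,8)[0])
```

```text
32.1 [0.52914015 0.19507638 0.33562513] [ 0.00185074 -0.00416584 -0.00671708  0.0010916  -0.00077753  0.0003585 ] 0.05106873979911364 [-0.01385899  0.30617102  0.90284097]
1.3 [[314.05543103 221.36325008]] [[325.5836905  143.51256436]] [[301.00600384 180.9618959 ]]
1.45 [[314.10947664 207.38136318]] [[324.72855494 139.01441537]] [[294.58748846 179.87134567]]
1.57 [[314.15208162 193.56644053]] [[324.44314402 135.92630891]] [[289.51453448 178.72444563]]
1.7 [[314.19581974 176.19217435]] [[324.5291237  133.14243683]] [[284.1964337  177.23277928]]
[(array([325.57142857, 137.4       ]), [22, 33, 8, 9, 35])]
[]
[(array([249.70111568, 142.3758074 ]), [58, 62, 131, 174, 3406]), (array([430.36936937, 160.95495495]), [263, 128, 36, 27, 333]), (array([315.12012012, 192.6966967 ]), [157, 163, 17, 21, 333]), (array([485.88888889, 185.        ]), [332, 163, 8, 6, 9]), (array([153.86956522, 196.47826087]), [0, 166, 9, 22, 23]), (array([413.25, 191.25]), [262, 168, 5, 7, 8]), (array([166.52941176, 229.11764706]), [14, 202, 6, 15, 17]), (array([249.67213115, 234.01639344]), [97, 203, 6, 22, 61]), (array([172. , 243.5]), [21, 220, 3, 8, 8]), (array([456.5       , 258.33157895]), [290, 226, 32, 28, 190]), (array([268.75, 252.75]), [115, 232, 10, 4, 12]), (array([288.5, 255. ]), [131, 235, 16, 1, 16]), (array([262.35714286, 268.5       ]), [112, 242, 2, 14, 14]), (array([279.50980392, 267.25490196]), [113, 242, 35, 16, 51]), (array([427.91666667, 269.58333333]), [274, 246, 8, 8, 12]), (array([338.68252458, 321.91024421]), [147, 250, 82, 90, 3153]), (array([436.75, 276.25]), [283, 253, 8, 8, 16]), (array([277.98984772, 338.02030457]), [120, 305, 19, 29, 197]), (array([254.5       , 354.21666667]), [101, 329, 10, 13, 60])]
```

View pics/m22.png

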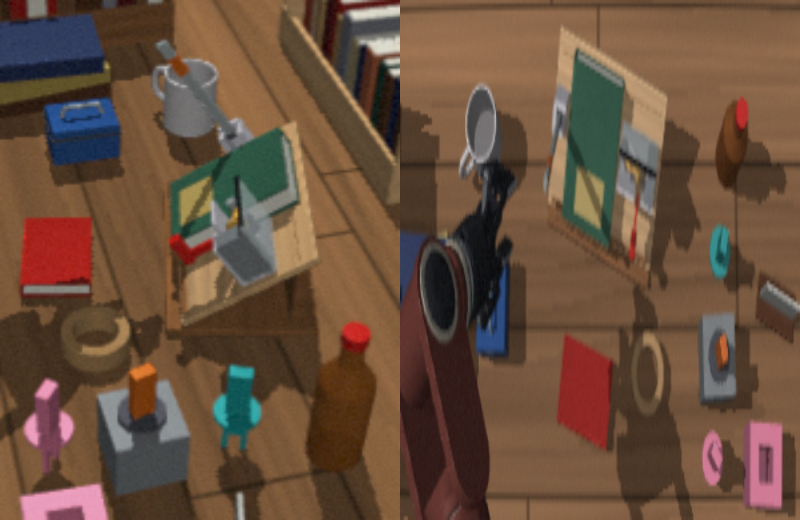

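View pics/wrist22.png

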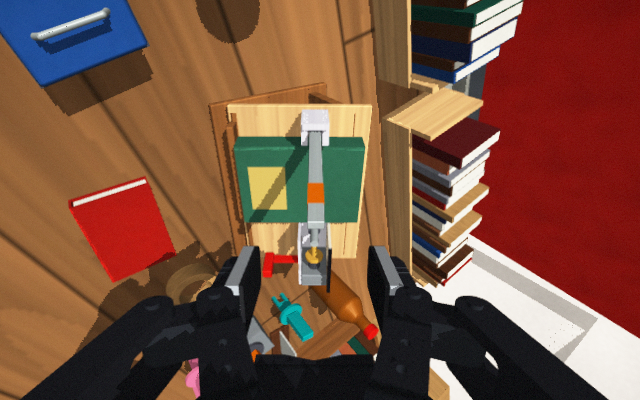

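Run:
```python
from h import *
from station import ctrl
T=ctrl.get_image("top")["color"];S=ctrl.get_image("side")["color"];t0=cv2.imread("pics/top0.png");s0=cv2.imread("pics/side0.png")
g=lambda a:cv2.cvtColor(a,cv2.COLOR_BGR2GRAY).astype(np.float32)
for nm,a,c,r in (("paperbackT",t0,T,(296,224,344,262)),("tape",t0,T,(350,222,382,254)),("bottleT",t0,T,(415,155,445,188)),("card",t0,T,(444,205,484,232)),("mugS",s0,S,(314,132,346,170)),("tinS",s0,S,(266,148,304,184)),("stackS",s0,S,(238,115,296,152))):
    x0,y0,x1,y1=r;print(nm,np.round(cv2.phaseCorrelate(g(a)[y0:y1,x0:x1].copy(),g(c)[y0:y1,x0:x1].copy())[0],2))
print(ctrl.finish_job())
```

```text
paperbackT [ 0.2  -0.26]
tape [-0.25 -0.06]
bottleT [ 0.04 -0.03]
card [0.04 0.59]
mugS [-0.13 -0.18]
tinS [-0.12  0.01]
stackS [0.06 0.04]
the job is handed in; nothing more can be done
None
```

I carried out every step and handed the job in at about 32 s of the 69 s allowed; no verdict was reported.

**What I did**
- **Safety tab:** I pulled it down-slope until it resisted with about 28 N, which I took for its stop.
- **Latch:** I took the orange fork from the grey holder, straddled the shaft with it and pressed the collar about 12 mm, with about 4.7 N side force read. The retaining bar popped up.
- **Fork:** I put it back in the grey holder and let it go with its guard down on the block.
- **Retaining bar:** I swung it open by its orange band, let it go and drew the arm clear.

**Last checks**
- **Bar angle:** it reads about 1.57 rad in the wrist view and about 1.5 rad in the side view. The two differ slightly, but both are past 1.3.
- **Fork:** it looks upright in the holder in the side and wrist views. I did not measure its final tilt; in the hand just before placing, its tip was about 2 mm off, or 1.3 degrees.
- **Safety tab:** the position of its post fits fully out (24 mm), but the before-and-after difference gave only about 21 mm. Both are past 18.
- **Bystanders:** the image shifts were all under 1 pixel (about 2–3 mm). The robot was touching nothing at the end.

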